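Clear the fixture plate with a scraper block and clamp the next heat sink

ROBOT

A 7-joint arm with a two-finger parallel gripper is mounted at the origin on a cart in front of the work surface, level with it; the furniture and walls round the work are solid. World frame = base frame: x ahead of the robot, y to its left, z up, the work surface at z = 0. Lengths are in m, angles in rad, forces in N, time in s.
With the tool pointing down it reaches from about 0.35 to 0.9 m from the base axis. Payload 8.1 kg.
Tool frame: the origin (TCP) lies on the centre line of the jaws, within the pads' length; the fingertips stand 14 mm ahead of it and the grasp point (between the pads) lies 5 mm behind it (arm.tip_reach is the distance from the TCP to the fingertips, in m); z points along the fingers, y is the direction in which the jaws open and shut (so a half turn about z gives the same grasp; the last joint's range is limited). The gripper opens to 92 mm and grips with 3 to 60 N. Pads are 19 mm wide; open, the fingers measure 130 mm over their backs; the gripper's body (75 mm by 190 mm) begins 47 mm behind the grasp point.
Start: joints at [1.038, 0.434, 0.025, 1.573, -0.012, 1.134, -0.075], TCP at [0.26, -0.568, 0.241] pointing down, gripper open.
Joint ranges: [-2.62, 2.62], [-0.44, 2.09], [-1.27, 1.32], [0.08, 2.57], [-1.32, 4.46], [0.12, 2], [-2.74, 2.74]. Speed limits (rad/s): [2.22, 2.22, 3.01, 3.01, 3.14, 3.14, 3.14].

INTERFACE

Orientations are given as a rotation vector (axis times angle).
In Python, from cell import sensors, vision, arm, nets gives the robot as it stands.
- The arm moves only by the shell command python3 -m handwheel 'ROWS' [FORCE]. ROWS is JSON, a list of rows, each an object of numbers: "tx", "ty", "tz": the shift along the tool's x, y, z in cm; "wx", "wy", "wz": the turn, a rotation vector about the tool's x, y, z in degrees; "claw": the opening, from 0 (shut) to 1 (fully open). A call has 1 to 12 rows; each row is the pose to reach, as a shift and turn from the pose commanded when the call began, along the tool's axes at that moment; what a row does not reach only later rows make up. A row lasts 1/12 s, in which the tool goes at most 41.7 mm and 7.16 degrees, less where a joint would pass 70% of its speed; a pose out of reach is approached as far as the arm can. A call with a gripper value outside its range is refused whole. The fingers move at their own pace and stop on an object; FORCE is the grip in N (left out, the last holds). Time passes only in rows, so rows that repeat a pose let the fingers close. It gives the time, the measured TCP pose, the force and the opening at its end, in the units of the state.
- sensors.observe(): the state, without advancing time (a new reading comes with each control period).
- vision.get_image(name): name is "scene" or "side" or "wrist"; returns (picture, depth): 420x560x3 uint8, blue, green, red; 420x560 float32, m along the optical axis (not along the pixel's ray), 0 where there is no reading.
- vision.camera_model(name): a dict with "K" (3x3 intrinsics, pixels), "k1" (the pictures are not rectified: a ray, as slopes to the right and down, at radius r is drawn at 1 + k1 r^2 times it, then the intrinsics apply), "xyz" and "attitude" of the camera in the world; the wrist camera has in their place "hand_eye" (4x4, takes a point from camera to tool coordinates, whose origin is the TCP and whose axes are the flange's). Camera axes: x right, y down, z forward; pixel columns grow to the right and rows downward; lengths in m; the calibration is good to about 2 mm. A picture is of the moment at which its call begins: read the wrist's pose just before it. camera_model takes no time and is no camera call.
- arm.sign_off(): hands the job in, once; it reports no verdict.
Trained networks look in the newest picture that a camera, given by its name, has taken for a name from the list of things; names that differ only in an ending like _2 or _b are one class to them, and where a whole thing is asked for, a point or a joint stands for the part that bears it (a point fixed in the world has none). Each returns a list of dicts, best first, with "score" (0 to 1); they miss things now and then, are a little off and sometimes report something else, mostly with a low value. They report only what shows in the picture. A call takes as long as a camera call.
- nets.cut_out(label, camera): "region" (420x560 bool, what is visible of it) and "uv" ([column, row] in pixels, amid what is visible of it).
The state is a dict: "clock": time; "joints": joint angles; "dq": joint speeds; "joint_efforts": joint torques, N m; "position": TCP position; "ee_rot": TCP orientation; "force": force on the tool from outside, world axes, zero at the start; "ft_torque": the same for the moment, N m; "width": opening from 0.0 (shut) to 1.0 (fully open).
Only numpy, scipy, OpenCV 4.12 (cv2) and the standard library are available. Lean on these libraries where they do the work, as an engineer would, in place of code of your own. Each camera call takes 0.05 s, during which the arm holds its last target.

TASK

Take the wooden scraper block and push the four sharp aluminium offcuts off the grey fixture plate into the tray along its front edge, without touching them with the fingers, then stand the scraper back on the bench. Lay the dark heat sink, fins up, flat on the cleared plate: long side home against the two side pins, left end to the end pin, right end to the clamp. Then turn the black clamp knob clockwise until its clutch clearly slips (by 15 degrees or a little more) and stop, leaving the heat sink clamped and the other things on the bench undisturbed.

Things in the scene. Friction and masses are not known exactly. Their poses are not given: they have to be found in the camera images.
- fixture_plate: Grey fixture plate with a grid of holes, fixed to the bench. x points away from its tray, y to the left, z up; origin on the bench. The working face is 36 mm above the bench: x -100 to +85 mm, y -128 to +128 mm. Clear lanes for the scraper: between cam and end pin (y -66 to +26 mm; x up to 58 mm, where the side pins stand), and left of the end pin (y 37 to 128 mm).
- seat (a point): Centre of the heat sink's place, on the plate's working face (36 mm above the bench), 30 mm to +x and 18 mm to -y of the plate's origin, axes as the plate's. A heat sink seated home against all three pins has its origin within 1 mm of it, its long side (its x axis, either way round) along the plate's y axis.
- end_pin: The locating pin (10 mm across, 26 mm high) that stops the heat sink's left end; origin on its axis at the plate's face, 49 mm to +y and 3 mm to +x of the seat centre (plate's axes).
- front_edge (a point): Middle of the plate's front edge, at the height of the working face; the tray begins here and lies to -x.
- tray (a point): Centre of the inner floor of the open sheet-metal tray fixed along the plate's front edge; axes as the plate's. Inside 99 mm (x) by 250 mm (y); floor 15 mm and rim 36 mm above the bench.
- side_pins: The two locating pins (10 mm across, 26 mm high) behind the heat sink's long side, 54 mm apart along y, so that a finger passes between them, 35 mm beyond the seat centre in +x; origin midway between them on the plate's face.
- knob_top (a point): Centre of the top of the clamp's round black fluted knob, 32 mm across and 31 mm high, on the plate's right; its top is 64 mm and its underside 33 mm above the plate's face. It turns about the vertical clamp axis, 6 mm to +x and 68 mm to -y of the seat centre.
- clamp_cam (a joint): Angle (rad) of the clamp's eccentric steel cam disc under the knob (24 mm radius, 6 mm off the axis, up to 26 mm high). It grows clockwise seen from above; at 0 the cam is fully back; it starts at 0.2 to 0.8 and meets a heat sink that lies home at about 1.6, pressing it on the end pin (it drags it only a little toward the side pins). It turns free at 0.06 N m and stays where left.
- clamp_clutch (a joint): Slip (rad) of the knob's torque-limiting clutch: how far the knob has turned over the cam. 0 at the start; grows only when the knob is turned clockwise with more than about 0.22 N m, as when the cam is pressed home. Anticlockwise the knob drives the cam back without slip.
- scraper: Scraper block standing on the bench: wooden block with a steel blade on both long faces, 28 mm thick (its x), 84 mm wide (its y), 28 mm high; on it a wooden grip rib 20 mm thick (x) and 66 mm long (y), from 28 to 72 mm above its underside. Origin at the centre of the underside; 0.18 kg. Either face may push; it glides with its underside 1 to 2 mm over the plate.
- heat_sink: Dark finned heat sink, 88 mm long (its x axis, along the fins) x 60 mm wide x 22 mm high, lying on its flat base on the bench, solid to the fingers; origin at the centre of its underside; about 0.25 kg. Grasp it across the 60 mm width near its middle. Either end may come first.
- flat_offcut_a: Sawn offcut of plain aluminium profile, lying on the fixture plate at the start, its length along its own y axis; origin at the centre of its underside. Flat bar, 66 x 20 x 10 mm.
- angle_offcut: Sawn offcut of plain aluminium profile, lying on the fixture plate at the start, its length along its own y axis; origin at the centre of its underside. Angle section, 64 mm long, legs 20 mm, 4 mm thick; one leg stands up at its +x side.
- channel_offcut: Sawn offcut of plain aluminium profile, lying on the fixture plate at the start, its length along its own y axis; origin at the centre of its underside. U-channel open to the top, 62 x 22 x 14 mm.
- flat_offcut_b: Sawn offcut of plain aluminium profile, lying on the fixture plate at the start, its length along its own y axis; origin at the centre of its underside. Flat bar, 70 x 18 x 10 mm.
- flux_bottle: Brown dropper bottle, 33 mm across, 102 mm high, standing behind the work on the left; origin at the centre of its foot. Leave it alone.
- solder_spool: Grey spool standing on its flange, 63 mm across, 70 mm high, behind the work on the right; origin at the centre of its foot. Leave it alone.
- yellow_mug: Yellow plastic mug, 69 x 96 mm with its handle, 68 mm high, behind the plate; origin at the centre of its foot. Leave it alone.
- tape: Roll of black tape lying flat, 62 mm across, 19 mm high, at the near left; origin at the centre of its underside. Leave it alone.

How it is judged:
By the outcome, as a careful person would: the job done as asked, in the order asked, and still so for the second after the job is handed in, with the robot touching nothing.
It also fails if it takes over 64 s, if anything falls off the work surface, if the arm or the gripper's body presses on something with over 40 N, if the wrist force passes 120 N, or if a joint passes its speed limit or range.

## Working session

There is one attempt and no reset: what is moved stays moved. The work goes in short steps, Python scripts to look and compute and a shell command to move; the robot and the scene stay as the last step left them, time stands still between calls to the robot, and variables do not carry over. Pictures are saved under pics/ and viewed, and the job is handed in when it is done.

```bash
ls -la; mkdir -p pics; python3 - <<'E'
from cell import sensors, vision, arm, nets
import cv2, numpy as np
print(sensors.observe()); print(arm.tip_reach)
for n in ["scene","side","wrist"]:
    print(n, vision.camera_model(n))
for n in ["scene","side"]:
    p,d=vision.get_image(n); cv2.imwrite(f"pics/{n}0.png",p); np.save(f"pics/{n}0.npy",d)
E
```

```text
total 12
drwxr-xr-x  3 agent agent 4096 Dec  7 03:20 .
drwxr-xr-x 23 root  root  4096 Dec  7 03:20 ..
drwxr-xr-x  2 agent agent 4096 Dec  7 03:20 pics
{'clock': 0.0, 'joints': array([ 1.03838591,  0.43520347,  0.02497024,  1.57407922, -0.01165429,
        1.13398689, -0.07511682]), 'dq': array([-3.53279641e-03,  3.57744044e-04, -9.60347875e-04, -6.45749694e-04,
       -1.42569002e-03, -2.22566092e-04,  4.23172256e-06]), 'joint_efforts': array([-5.98371626e-04, -6.67861819e+01,  9.84483585e-01, -3.14452422e+01,
       -6.05796184e-02,  4.30582662e-02,  1.79964782e-04]), 'position': array([ 0.26020529, -0.56773307,  0.23996394]), 'ee_rot': array([-3.06791982e+00, -6.69481074e-01,  6.48526128e-04]), 'force': array([-1.07696554,  1.38873658,  0.55240192]), 'ft_torque': array([0.01965136, 0.03379937, 0.01200368]), 'width': 1.0015528665498634}
0.014
scene {'K': array([[431.37192666,   0.        , 285.08769764],
       [  0.        , 431.37192666, 210.43754692],
       [  0.        ,   0.        ,   1.        ]]), 'k1': 0.025813384523251572, 'xyz': array([-0.12150983, -0.5464728 ,  0.646035
[... 220 characters left out ...]
       ]]), 'k1': -0.12284961189611476, 'xyz': array([0.99697439, 0.87615879, 0.61265028]), 'attitude': array([-0.57740082, -2.44733219,  1.49982029])}
wrist {'K': array([[349.91222793,   0.        , 280.5956046 ],
       [  0.        , 349.91222793, 207.93072297],
       [  0.        ,   0.        ,   1.        ]]), 'k1': -0.08149141578601546, 'hand_eye': array([[-1.01361419e-04, -9.62936856e-01, -2.69726902e-01,
         7.41867462e-02],
       [ 9.99999204e-01, -4.36848567e-04,  1.18377605e-03,
         5.35103789e-04],
       [-1.25773140e-03, -2.69726568e-01,  9.62936133e-01,
        -1.43796681e-01],
       [ 0.00000000e+00,  0.00000000e+00,  0.00000000e+00,
         1.00000000e+00]])}
```

View pics/scene0.png

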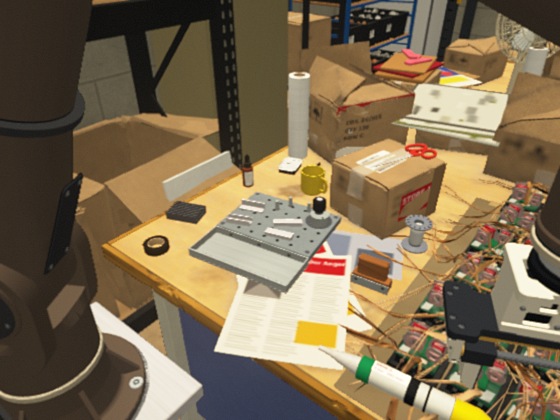

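View pics/side0.png

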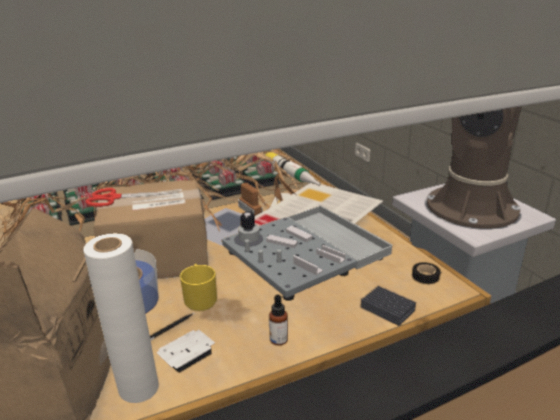

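The scene picture shows the plate at about (275,225), the scraper at (373,265), the heat sink at (186,211), the tape at (156,245) and the knob at (319,203). Next I build a helper file and a top-down orthographic map.

```bash
cat > h.py <<'E'
import numpy as np, cv2
from scipy.spatial.transform import Rotation as R
from cell import sensors, vision, arm, nets
def cam(name, st=None):
    m=vision.camera_model(name)
    if name=="wrist":
        T=np.eye(4);T[:3,:3]=R.from_rotvec(st["ee_rot"]).as_matrix();T[:3,3]=st["position"]
        T=T@m["hand_eye"]; return m["K"],m["k1"],T[:3,:3],T[:3,3]
    return m["K"],m["k1"],R.from_rotvec(m["attitude"]).as_matrix(),m["xyz"]
def rays(K,k1,uv):
    uv=np.asarray(uv,float).reshape(-1,2)
    d=np.c_[(uv[:,0]-K[0,2])/K[0,0],(uv[:,1]-K[1,2])/K[1,1]]
    s=d.copy()
    for _ in range(8): s=d/(1+k1*(s**2).sum(1,keepdims=True))
    return s
def cloud(name,dep,st=None):
    K,k1,Rm,t=cam(name,st)
    h,w=dep.shape; u,v=np.meshgrid(np.arange(w),np.arange(h))
    s=rays(K,k1,np.c_[u.ravel(),v.ravel()])
    z=dep.ravel()[:,None]
    P=np.c_[s*z,z]@Rm.T+t
    P[dep.ravel()==0]=np.nan
    return P.reshape(h,w,3)
def onplane(name,uv,z,st=None):
    K,k1,Rm,t=cam(name,st)
    s=rays(K,k1,uv); d=np.c_[s,np.ones(len(s))]@Rm.T
    return t+d*((z-t[2])/d[:,2])[:,None]
def proj(name,P,st=None):
    K,k1,Rm,t=cam(name,st)
    c=(np.asarray(P,float).reshape(-1,3)-t)@Rm
    s=c[:,:2]/c[:,2:]; s=s*(1+k1*(s**2).sum(1,keepdims=True))
    return np.c_[s[:,0]*K[0,0]+K[0,2],s[:,1]*K[1,1]+K[1,2]]
def ortho(name,img,z,x0,x1,y0,y1,st=None,ppm=1500):
    """inverse map: plane z ; image up=+x, left=+y"""
    xs=np.arange(x1,x0,-1/ppm); ys=np.arange(y1,y0,-1/ppm)
    Y,X=np.meshgrid(ys,xs)
    uv=proj(name,np.c_[X.ravel(),Y.ravel(),np.full(X.size,z)],st).astype(np.float32)
    return cv2.remap(img,uv[:,0].reshape(X.shape),uv[:,1].reshape(X.shape),cv2.INTER_LINEAR)
E
python3 - <<'E'
from h import *
for n in ["scene","side"]:
    img=cv2.imread(f"pics/{n}0.png"); d=np.load(f"pics/{n}0.npy")
    P=cloud(n,d)
    np.save(f"pics/P_{n}.npy",P)
    for nm,uv in ([("plate",(285,225)),("scr",(373,265)),("hs",(186,211)),("tape",(156,245)),("knob",(319,200)),("mug",(313,180)),("bottle",(247,178)),("spool",(417,230)),("box",(388,170))] if n=="scene" else [("plate",(300,245)),("hs",(388,303)),("knob",(247,218)),("tape",(426,272)),("scr",(250,192))]):
        print(n,nm,P[uv[1],uv[0]].round(3))
    o=ortho(n,img,0.036,0.3,0.9,-0.4,0.4,ppm=950)
    cv2.imwrite(f"pics/ortho_{n}.png",o)
E
```

```text
scene plate [ 0.559 -0.015  0.038]
scene scr [ 0.533 -0.267  0.061]
scene hs [0.467 0.244 0.022]
scene tape [ 0.344  0.216 -0.002]
scene knob [ 0.624 -0.068  0.099]
scene mug [0.761 0.044 0.055]
scene bottle [0.688 0.227 0.031]
scene spool [ 0.701 -0.289  0.065]
scene box [ 0.773 -0.167  0.15 ]
side plate [0.537 0.017 0.039]
side hs [0.48  0.264 0.024]
side knob [ 0.632 -0.052  0.098]
side tape [0.321 0.191 0.002]
side scr [ 0.546 -0.239  0.067]
```

```bash
python3 - <<'E'
import numpy as np,cv2
# height map
H=np.full((600,800),np.nan)
for n in ["scene","side"]:
    P=np.load(f"pics/P_{n}.npy").reshape(-1,3)
    P=P[~np.isnan(P[:,0])]
    r=((0.95-P[:,0])*1000).astype(int); c=((0.4-P[:,1])*1000).astype(int)
    ok=(r>=0)&(r<600)&(c>=0)&(c<800)&(P[:,2]<0.3)
    for a,b,z in zip(r[ok],c[ok],P[ok,2]):
        if not H[a,b]>=z: H[a,b]=z
im=np.nan_to_num(np.clip((H+0.02)/0.14*255,1,255)).astype(np.uint8)
im=cv2.dilate(im,np.ones((3,3)))
cv2.imwrite("pics/hmap.png",cv2.applyColorMap(im,cv2.COLORMAP_JET))
E
```

```text
(no output)
```

View pics/hmap.png

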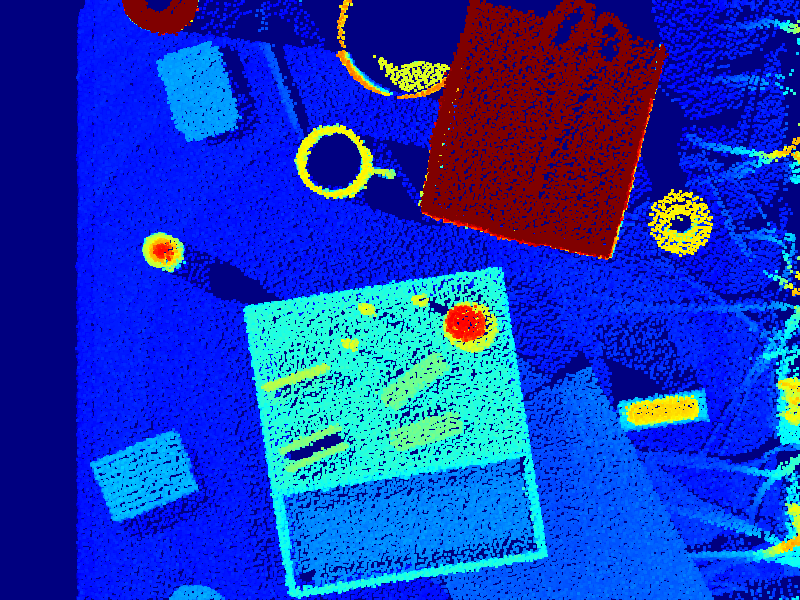

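View pics/ortho_scene.png

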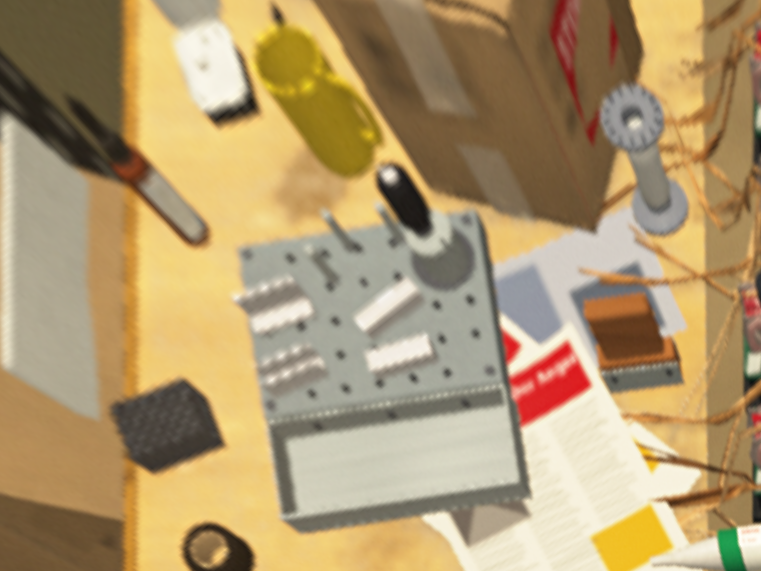

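The height map gives rough poses: plate yaw about 9° with its origin near (0.578, 0.013), scraper near (0.54, -0.263) with yaw about 11°. I move above the scraper for a wrist look.

```bash
python3 -m handwheel '[{"tx":6,"ty":-3,"wz":-7,"claw":1},{"tx":10,"ty":-5,"wz":-14},{"tx":14,"ty":-7,"wz":-21},{"tx":18,"ty":-8,"wz":-28},{"tx":22,"ty":-10,"wz":-35},{"tx":26,"ty":-12,"wz":-42},{"tx":30,"ty":-13,"wz":-49},{"tx":33,"ty":-14,"wz":-56},{"tx":36,"ty":-15.5,"wz":-63},{"tx":38.2,"ty":-16.1,"wz":-70},{"tx":38.2,"ty":-16.1,"wz":-76},{"tx":38.2,"ty":-16.1,"wz":-76}]'
cat > wr.py <<'E'
import sys
from h import *
tag=sys.argv[1]
st=sensors.observe(); p,d=vision.get_image("wrist")
cv2.imwrite(f"pics/{tag}.png",p); np.savez(f"pics/{tag}.npz",d=d,position=st["position"],ee_rot=st["ee_rot"],p=p)
print(st["clock"],st["joints"].round(3),st["position"].round(4),st["ee_rot"].round(4),st["force"].round(1))
E
python3 wr.py w1
```

```text
0.1 [ 1.038  0.435  0.025  1.574 -0.012  1.134 -0.075] [ 0.2602 -0.5678  0.24  ] [-3.068e+00 -6.695e-01  7.000e-04] [ 0.1  1.3 -0.3]invalid input
```

View pics/w1.png

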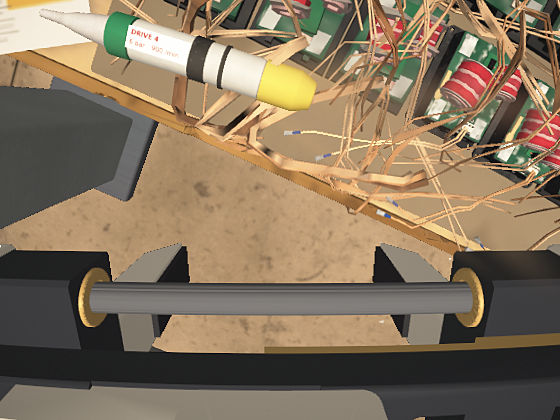

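The call was refused as "invalid input", perhaps because every row needs all its fields. I retry with a complete small row.

```bash
python3 -m handwheel '[{"tx":3,"ty":-1.5,"tz":0,"wx":0,"wy":0,"wz":-7,"claw":1}]'
```

```text
clock: 0.23
position: [0.2758, -0.5465, 0.2401]
ee_rot: [3.026, 0.84, -0.007]
force: [0.1, 0.1, 0.0]
width: 0.996
```

```bash
python3 -m handwheel '[{"tx":4,"ty":-1,"tz":0,"wx":0,"wy":0,"wz":-7,"claw":1},{"tx":8,"ty":-2,"tz":0,"wx":0,"wy":0,"wz":-14,"claw":1},{"tx":12,"ty":-3,"tz":0,"wx":0,"wy":0,"wz":-21,"claw":1},{"tx":16,"ty":-4,"tz":0,"wx":0,"wy":0,"wz":-28,"claw":1},{"tx":20,"ty":-5.5,"tz":0,"wx":0,"wy":0,"wz":-35,"claw":1},{"tx":24,"ty":-6.5,"tz":0,"wx":0,"wy":0,"wz":-42,"claw":1},{"tx":28,"ty":-7.8,"tz":0,"wx":0,"wy":0,"wz":-49,"claw":1},{"tx":32,"ty":-8.9,"tz":0,"wx":0,"wy":0,"wz":-56,"claw":1},{"tx":35,"ty":-9.7,"tz":0,"wx":0,"wy":0,"wz":-63,"claw":1},{"tx":36.7,"ty":-10.2,"tz":0,"wx":0,"wy":0,"wz":-69,"claw":1},{"tx":36.7,"ty":-10.2,"tz":0,"wx":0,"wy":0,"wz":-69,"claw":1}]'; python3 wr.py w2
```

```text
clock: 1.15
position: [0.5435, -0.2575, 0.2405]
ee_rot: [-1.99, -2.43, -0.005]
force: [-0.7, 1.0, 0.7]
width: 1.002
1.15 [ 0.624  0.429 -0.382  1.608  0.169  1.137  0.401] [ 0.5435 -0.2575  0.2405] [-1.9898 -2.4302 -0.0048] [-0.7  1.   0.7]
```

View pics/w2.png

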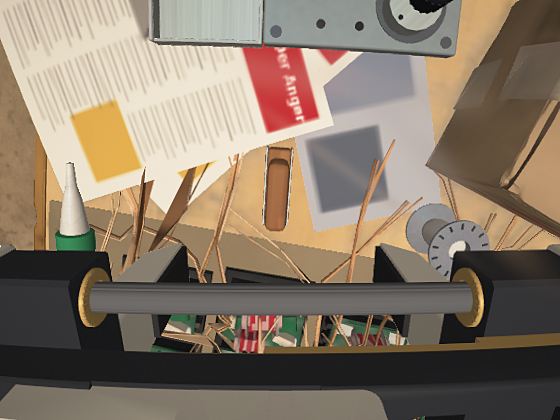

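The wrist view shows the scraper at (278,188), wires near it, and the knob at (415,12). I measure the scraper from its depth.

```bash
python3 - <<'E'
from h import *
z=np.load("pics/w2.npz"); P=cloud("wrist",z["d"],z)
np.save("pics/Pw2.npy",P)
def rect(P,m):
    q=P[m][:,:2].astype(np.float32)*1000
    (c,s,a)=cv2.minAreaRect(q); return np.round(c,1),np.round(s,1),round(a,1),m.sum()
near=(abs(P[...,0]-.54)<.08)&(abs(P[...,1]+.265)<.07)
for lo,hi in [(.062,.08),(.02,.036)]:
    m=near&(P[...,2]>lo)&(P[...,2]<hi)
    m=cv2.morphologyEx(m.astype(np.uint8),cv2.MORPH_OPEN,np.ones((3,3)))>0
    n,l,s,_=cv2.connectedComponentsWithStats(m.astype(np.uint8))
    for i in range(1,n):
        if s[i,4]>60: print(lo,rect(P,l==i),np.median(P[l==i][:,2]))
# other cameras
for n_ in ["scene","side"]:
    Q=np.load(f"pics/P_{n_}.npy")
    m=(abs(Q[...,0]-.54)<.08)&(abs(Q[...,1]+.265)<.07)&(Q[...,2]>.062)&(Q[...,2]<.082)
    print(n_,rect(Q,m))
y=R.from_rotvec(z["ee_rot"]).as_matrix(); print("tool x yaw",np.degrees(np.arctan2(y[1,0],y[0,0])),"y",np.degrees(np.arctan2(y[1,1],y[0,1])))
# wires: any points z>.03 near scraper
m=(abs(P[...,0]-.54)<.14)&(abs(P[...,1]+.265)<.09)&(P[...,2]>.08)
print("high pts",m.sum(),P[m][:20].round(3))
b=(P[...,0]>.69)&(P[...,2]>.1); print("box z",np.percentile(P[b][:,2],[50,95,99]) if b.sum() else None)
Q=np.load("pics/P_scene.npy"); b=(abs(Q[...,0]-.8)<.06)&(abs(Q[...,1]+.11)<.07); print(np.nanpercentile(Q[b][:,2],[5,50,95]))
E
```

```text
0.062 (array([ 542.9, -263.8]), array([20. , 65.5]), 7.5, np.int64(1413)) 0.07098809406797085
0.02 (array([ 539.5, -237. ]), array([28.1, 27. ]), 10.8, np.int64(364)) 0.027153983144212107
scene (array([ 540.4, -265. ]), array([23.2, 64.4]), 5.1, np.int64(258))
side (array([ 540.2, -258.6]), array([19.9, 62.4]), 8.3, np.int64(126))
tool x yaw 101.38058167646021 y 11.380312670557325
high pts 79716 [[ 0.494 -0.256  0.228]
 [ 0.494 -0.256  0.227]
 [ 0.495 -0.257  0.227]
 [ 0.495 -0.256  0.227]
 [ 0.496 -0.256  0.227]
 [ 0.59  -0.237  0.227]
 [ 0.591 -0.237  0.227]
 [ 0.591 -0.237  0.228]
 [ 0.591 -0.237  0.228]
 [ 0.592 -0.237  0.227]
 [ 0.457 -0.238  0.294]
 [ 0.457 -0.238  0.294]
 [ 0.458 -0.238  0.295]
 [ 0.458 -0.238  0.294]
 [ 0.458 -0.238  0.294]
 [ 0.459 -0.238  0.294]
 [ 0.459 -0.238  0.294]
 [ 0.459 -0.238  0.294]
 [ 0.46  -0.237  0.295]
 [ 0.46  -0.238  0.294]]
box z [0.13446746 0.15104679 0.1518975 ]
[0.1485037  0.15083226 0.15594836]
```

```bash
python3 - <<'E'
from h import *
P=np.load("pics/Pw2.npy"); S=np.load("pics/P_scene.npy"); D=np.load("pics/P_side.npy")
c=np.array([.5429,-.2638]);a=np.radians(7.5);Rm=np.array([[np.cos(a),-np.sin(a)],[np.sin(a),np.cos(a)]])
for n,Q in [("w",P),("s",S),("d",D)]:
    q=Q.reshape(-1,3); q=q[~np.isnan(q[:,0])]
    L=(q[:,:2]-c)@Rm
    for nm,m in [("fingers",(abs(L[:,0])<.075)&(abs(L[:,1])<.015)&(abs(L[:,0])>.018)&(q[:,2]>.034)&(q[:,2]<.2)),("body",(abs(L[:,0])<.1)&(abs(L[:,1])<.045)&(q[:,2]>.08)&(q[:,2]<.2))]:
        print(n,nm,m.sum(), np.c_[L[m],q[m,2]][:8].round(3).tolist())
# plate fit from wrist + scene : later
E
```

```text
w fingers 0 []
w body 0 []
s fingers 0 []
s body 0 []
d fingers 0 []
d body 0 []
```

```bash
python3 -m handwheel '[{"tx":-0.3,"ty":-0.1,"tz":4,"wx":0,"wy":0,"wz":3.9,"claw":0.7},{"tx":-0.6,"ty":-0.18,"tz":8,"wx":0,"wy":0,"wz":3.9,"claw":0.7},{"tx":-0.6,"ty":-0.18,"tz":12,"wx":0,"wy":0,"wz":3.9,"claw":0.7},{"tx":-0.6,"ty":-0.18,"tz":15,"wx":0,"wy":0,"wz":3.9,"claw":0.7},{"tx":-0.6,"ty":-0.18,"tz":17.5,"wx":0,"wy":0,"wz":3.9,"claw":0.7},{"tx":-0.6,"ty":-0.18,"tz":19.3,"wx":0,"wy":0,"wz":3.9,"claw":0.7},{"tx":-0.6,"ty":-0.18,"tz":19.3,"wx":0,"wy":0,"wz":3.9,"claw":0.1},{"tx":-0.6,"ty":-0.18,"tz":19.3,"wx":0,"wy":0,"wz":3.9,"claw":0.1},{"tx":-0.6,"ty":-0.18,"tz":19.3,"wx":0,"wy":0,"wz":3.9,"claw":0.1},{"tx":-0.6,"ty":-0.18,"tz":19.3,"wx":0,"wy":0,"wz":3.9,"claw":0.1}]' 40; python3 -c "
from h import *
s=sensors.observe();print(s['joints'].round(3),s['position'].round(4),s['ee_rot'].round(4),s['width'])"
```

```text
clock: 2.03
position: [0.5406, -0.2699, 0.0494]
ee_rot: [2.087, 2.345, 0.001]
force: [-0.1, -0.7, 0.4]
width: 0.458
[ 0.585  0.635 -0.307  1.794  0.267  0.75   0.255] [ 0.5406 -0.2699  0.0494] [2.0871e+00 2.3445e+00 8.0000e-04] 0.45842634064384163
```

```bash
python3 -m handwheel '[{"tx":0.6,"ty":0.2,"tz":0.1,"wx":0,"wy":0,"wz":-1,"claw":0.4},{"tx":0.6,"ty":0.2,"tz":0.1,"wx":0,"wy":0,"wz":-1,"claw":0.1},{"tx":0.6,"ty":0.2,"tz":0.1,"wx":0,"wy":0,"wz":-1,"claw":0.1},{"tx":0.6,"ty":0.2,"tz":0.1,"wx":0,"wy":0,"wz":-1,"claw":0.1},{"tx":0.6,"ty":0.2,"tz":0.1,"wx":0,"wy":0,"wz":-1,"claw":0.1}]' 40; python3 -c "
from h import *
s=sensors.observe();print(s['joints'].round(3),s['position'].round(4),s['ee_rot'].round(4),s['width'])"
```

```text
clock: 2.45
position: [0.5413, -0.2628, 0.0471]
ee_rot: [2.066, 2.366, 0.0]
force: [0.1, 1.1, 2.8]
width: 0.217
[ 0.577  0.637 -0.311  1.8    0.271  0.746  0.257] [ 0.5413 -0.2628  0.0471] [2.0664e+00 2.3657e+00 2.0000e-04] 0.21693123692289631
```

```bash
python3 -m handwheel '[{"tx":0,"ty":0,"tz":-3,"wx":0,"wy":0,"wz":0,"claw":0.1},{"tx":0,"ty":0,"tz":-7,"wx":0,"wy":0,"wz":0,"claw":0.1},{"tx":2,"ty":0.5,"tz":-11,"wx":0,"wy":0,"wz":0,"claw":0.1},{"tx":5,"ty":1.5,"tz":-14,"wx":0,"wy":0,"wz":0,"claw":0.1},{"tx":8,"ty":2.8,"tz":-17,"wx":0,"wy":0,"wz":0,"claw":0.1},{"tx":11,"ty":4,"tz":-19.5,"wx":0,"wy":0,"wz":0,"claw":0.1},{"tx":13.3,"ty":4.8,"tz":-22,"wx":0,"wy":0,"wz":0,"claw":0.1},{"tx":13.8,"ty":4.8,"tz":-23,"wx":0,"wy":0,"wz":0,"claw":0.1},{"tx":13.8,"ty":4.8,"tz":-23,"wx":0,"wy":0,"wz":0,"claw":0.1},{"tx":13.8,"ty":4.8,"tz":-23,"wx":0,"wy":0,"wz":0,"claw":0.1}]'; python3 wr.py w3
```

```text
clock: 3.28
position: [0.5699, -0.12, 0.2765]
ee_rot: [2.066, 2.366, -0.001]
force: [-0.0, -0.6, -2.3]
width: 0.216
3.2833 [ 0.408  0.373 -0.404  1.602  0.156  1.197  0.107] [ 0.5699 -0.12    0.2765] [ 2.0659e+00  2.3658e+00 -1.0000e-03] [-0.  -0.6 -2.3]
```

View pics/w3.png

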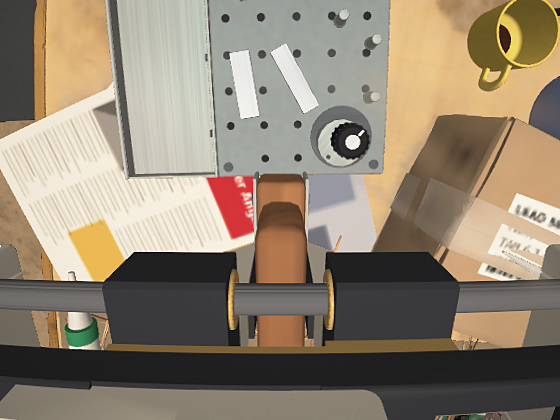

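```bash
cat > plate.py <<'E'
from h import *
import sys
tag=sys.argv[1]
z=np.load(f"pics/{tag}.npz"); P=cloud("wrist",z["d"],z)
r0=np.array([.578,.0135]);a=np.radians(8.9)
def loc(q,r0,a):
    c,s=np.cos(a),np.sin(a); return (q-r0)@np.array([[c,-s],[s,c]])
m=np.zeros(P.shape[:2],bool)
L=loc(P[...,:2].reshape(-1,2),r0,a).reshape(420,560,2)
ins=(abs(L[...,0]-0)<.12)&(abs(L[...,1])<.14)
pl=ins&(abs(P[...,2]-.036)<.004)
print("plate z",np.median(P[pl][:,2]),pl.sum())
res=[]
mm=(ins&(P[...,2]>.056)&(P[...,2]<.068)).astype(np.uint8)
n,l,s,c=cv2.connectedComponentsWithStats(mm)
for i in range(1,n):
    if 20<s[i,4]: q=P[l==i]; print("pin?",s[i,4],c[i].round(1),np.median(q,0).round(4),((q.max(0)+q.min(0))/2).round(4),loc(np.median(q,0)[:2],r0,a).round(4))
k=ins&(P[...,2]>.095)&(P[...,2]<.105)
q=P[k]; 
if len(q): print("knob",((q.max(0)+q.min(0))/2).round(4),np.median(q,0).round(4),q.max(0)-q.min(0),loc(((q.max(0)+q.min(0))/2)[:2],r0,a).round(4))
E
python3 plate.py w3; python3 - <<'E'
import cv2
p=cv2.imread('pics/w3.png')[0:200,200:420]
cv2.imwrite('pics/w3z.png',cv2.resize(p,None,fx=3,fy=3,interpolation=cv2.INTER_CUBIC)[:600])
E
```

```text
plate z 0.03588447067400469 25831
pin? 105 [342.9  15.1] [0.6086 0.0474 0.0616] [0.6087 0.0477 0.06  ] [0.0355 0.0288]
pin? 99 [375.7  38.9] [0.6436 0.031  0.0617] [0.6443 0.0316 0.0601] [0.0675 0.0072]
pin? 93 [374.2  96. ] [ 0.652  -0.0217  0.0618] [ 0.6524 -0.0215  0.0597] [ 0.0677 -0.0462]
pin? 767 [331.2 144.6] [ 0.6157 -0.0779  0.062 ] [ 0.6249 -0.0717  0.0603] [ 0.0231 -0.0962]
knob [ 0.6659 -0.0781  0.0998] [ 0.6297 -0.0666  0.0998] [0.10386673 0.05645838 0.00952053] [ 0.0727 -0.1041]
```

View pics/w3z.png

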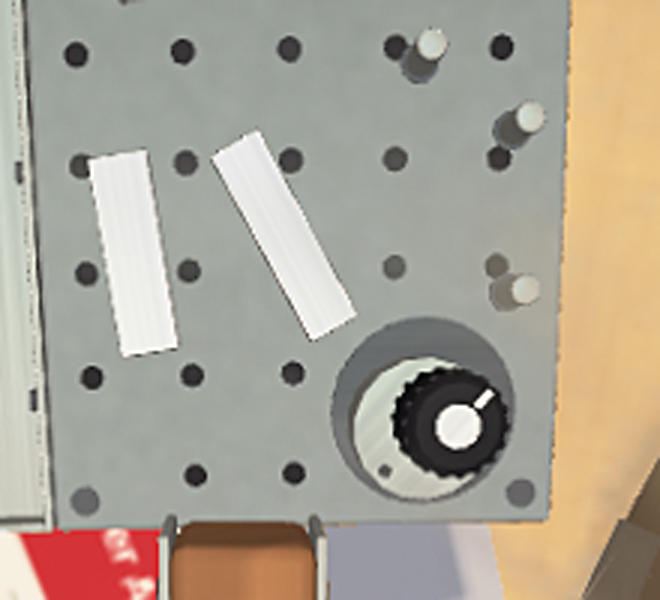

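```bash
python3 - <<'E'
from h import *
z=np.load("pics/w3.npz")
A=np.array([[33,31],[65,9],[65,-45],[36,-86]])/1000
B=np.vstack([onplane("wrist",[uv],h,z)[0,:2] for uv,h in [((344,14.3),.062),((376.7,39.3),.062),((375,96.3),.062),((353,142),.1)]])
ca,cb=A.mean(0),B.mean(0); H=(A-ca).T@(B-cb); U,S,V=np.linalg.svd(H); Rm=V.T@U.T
t=cb-Rm@ca; print("yaw",np.degrees(np.arctan2(Rm[1,0],Rm[0,0])),"origin",t, "res mm",((A@Rm.T+t-B)*1000).round(1).tolist())
np.savez("pics/plate.npz",R=Rm,t=t)
P=cloud("wrist",z["d"],z).reshape(-1,3)
L=(P[:,:2]-t)@Rm
# plate edges at y-right: points on plate z
m=(abs(P[:,2]-.036)<.003)&(L[:,0]>-.08)&(L[:,0]<.08); print("right edge y",np.nanpercentile(L[m&(L[:,1]>-.16)][:,1],0.2))
m=(abs(P[:,2]-.036)<.003)&(L[:,1]>-.12)&(L[:,1]<.05)&(L[:,0]<.12); print("x range",np.nanpercentile(L[m][:,0],[.2,99.8]))
# offcuts
for n,Q in [("wrist",P),("scene",np.load("pics/P_scene.npy").reshape(-1,3)),("side",np.load("pics/P_side.npy").reshape(-1,3))]:
    l=(Q[:,:2]-t)@Rm*1000
    m=(l[:,0]>-110)&(l[:,0]<60)&(l[:,1]>-75)&(l[:,1]<130)&(Q[:,2]>.041)&(Q[:,2]<.056)
    l=l[m]; h=np.zeros((240,260),np.uint8)
    h[(120-l[:,0]).astype(int),(130-l[:,1]).astype(int)]=1
    h=cv2.morphologyEx(h,cv2.MORPH_CLOSE,np.ones((7,7)))
    k,lab,s,c=cv2.connectedComponentsWithStats(h)
    for i in range(1,k):
        if s[i,4]>100:
            yy,xx=np.nonzero(lab==i); r=cv2.minAreaRect(np.c_[120-yy,130-xx].astype(np.float32)); print(n,np.round(r[0],0),np.round(r[1],0),round(r[2]),"x",120-yy.max(),120-yy.min(),"y",130-xx.max(),130-xx.min())
E
```

```text
yaw 9.094822717023856 origin [0.58167663 0.01215566] res mm [[-0.1, -0.2], [0.1, 0.5], [0.2, -0.2], [-0.2, -0.2]]
right edge y -0.12676600725316356
x range [-0.20709175  0.08405558]
wrist [-13. -25.] [19. 71.] 28 x -38 11 y -59 9
wrist [-65. -29.] [21. 66.] 7 x -79 -51 y -63 4
scene [ 3. 89.] [12. 62.] 9 x -5 13 y 59 120
scene [-17. -26.] [22. 70.] 27 x -42 6 y -60 8
scene [-58.  86.] [ 8. 62.] 16 x -66 -47 y 56 117
scene [-68. -30.] [23. 66.] 7 x -82 -54 y -63 2
scene [-75.  83.] [ 8. 60.] 14 x -86 -68 y 53 112
side [ 32. -66.] [13. 35.] 81 x 14 49 y -74 -59
side [ 6. 95.] [ 9. 71.] 9 x -2 14 y 60 130
side [-17. -22.] [22. 70.] 28 x -40 8 y -56 11
side [-57.  89.] [ 9. 65.] 11 x -67 -48 y 57 121
side [-67. -25.] [23. 70.] 7 x -82 -54 y -60 9
side [-75.  86.] [10. 64.] 12 x -85 -67 y 55 118
```

```bash
python3 - <<'E'
from h import *
z=np.load("pics/w3.npz"); P=cloud("wrist",z["d"],z).reshape(-1,3)
Rm=R.from_rotvec(z["ee_rot"]).as_matrix(); q=(P-z["position"])@Rm*1000
m=(abs(q[:,1])<22)&(q[:,0]>5)&(q[:,0]<70)&(q[:,2]>-40)&(q[:,2]<60)
q=q[m]
for lo in range(-30,60,5):
    k=q[(q[:,2]>=lo)&(q[:,2]<lo+5)]
    if len(k)>5: print(lo,len(k),"x",np.percentile(k[:,0],[2,98]).round(1),"y",np.percentile(k[:,1],[2,98]).round(1))
E
```

```text
-30 359 x [10.4 26.2] y [-13.  15.]
-25 2537 x [ 9.3 30.5] y [-11.2  14.4]
-20 574 x [ 8.8 31.5] y [-14.9  17.9]
-15 373 x [ 9.1 31.5] y [-16.1  18.8]
-10 353 x [ 9.2 31.5] y [-16.7  19.8]
-5 323 x [ 9.2 31.5] y [-17.7  20.4]
0 310 x [ 9.4 31.6] y [-19.8  21.1]
5 262 x [10.2 31.5] y [-18.6  21. ]
10 157 x [10.4 31.6] y [-14.3  17.9]
15 766 x [25.6 39. ] y [-9.2 12.2]
20 587 x [15.8 39.9] y [-12.   14.8]
25 428 x [ 9.1 40.2] y [-12.7  15.5]
30 114 x [30.6 40.5] y [-13.   16.1]
35 94 x [37.6 40.5] y [-11.4  14.9]
40 57 x [37.7 40.4] y [-12.   14.2]
45 6 x [40.2 40.4] y [-11.8  14.9]
```

```bash
python3 -m handwheel '[{"tx":3,"ty":1.7,"tz":1,"wx":0,"wy":0,"wz":-1.3,"claw":0.1},{"tx":6,"ty":3.5,"tz":2.5,"wx":0,"wy":0,"wz":-1.3,"claw":0.1},{"tx":9,"ty":5.2,"tz":4,"wx":0,"wy":0,"wz":-1.3,"claw":0.1},{"tx":11.2,"ty":6.4,"tz":7,"wx":0,"wy":0,"wz":-1.3,"claw":0.1},{"tx":11.2,"ty":6.4,"tz":10,"wx":0,"wy":0,"wz":-1.3,"claw":0.1},{"tx":11.2,"ty":6.4,"tz":12.5,"wx":0,"wy":0,"wz":-1.3,"claw":0.1},{"tx":11.2,"ty":6.4,"tz":13.5,"wx":0,"wy":0,"wz":-1.3,"claw":0.1},{"tx":11.2,"ty":6.4,"tz":13.5,"wx":0,"wy":0,"wz":-1.3,"claw":0.1},{"tx":11.2,"ty":6.4,"tz":13.5,"wx":0,"wy":0,"wz":-1.3,"claw":0.1}]'; python3 wr.py w4
cat > loc.py <<'E'
from h import *
z=np.load("pics/plate.npz")
s=sensors.observe(); L=(s["position"][:2]-z["t"])@z["R"]*1000
M=R.from_rotvec(s["ee_rot"]).as_matrix()
print("clk",round(s["clock"],2),"plate xy",L.round(1),"z",(s["position"][2]*1000).round(1),"toolx yaw rel plate",(np.degrees(np.arctan2(M[1,0],M[0,0]))-9.09).round(2),"tilt",M[:2,2].round(4),"F",s["force"].round(1),"T",s["ft_torque"].round(2),"w",round(s["width"]*92,1),"j",s["joints"].round(2))
E
python3 loc.py
```

```text
clock: 4.08
position: [0.6182, -0.0016, 0.1412]
ee_rot: [-2.042, -2.386, 0.002]
force: [0.4, 0.0, -2.2]
width: 0.217
4.0833 [ 0.189  0.555 -0.403  1.677  0.255  0.963 -0.152] [ 0.6182 -0.0016  0.1412] [-2.0417e+00 -2.3865e+00  2.3000e-03] [ 0.4  0.  -2.2]
clk 4.13 plate xy [ 34.8 -19. ] z 142.5 toolx yaw rel plate 89.83 tilt [ 0.0007 -0.0002] F [ 0.7 -0.3 -1.3] T [-0.03 -0.2  -0.01] w 20.3 j [ 0.19  0.55 -0.4   1.68  0.26  0.96 -0.15]
```

View pics/w4.png

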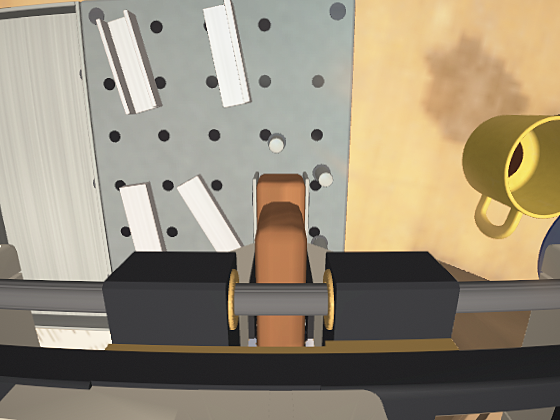

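The end pin at (276,143) is clear of the scraper's left end at (280,175). I check the plate fit against this view and locate the left-lane offcuts.

```bash
python3 - <<'E'
from h import *
z=np.load("pics/w4.npz"); pl=np.load("pics/plate.npz"); Rm,t=pl["R"],pl["t"]
for uv,h,n in [((277,145),.062,"end 33,31"),((325.5,180),.062,"side 65,9"),((354,0),.036,"~85,128?")]:
    print(n,((onplane("wrist",[uv],h,z)[0,:2]-t)@Rm*1000).round(1))
P=cloud("wrist",z["d"],z).reshape(-1,3); l=(P[:,:2]-t)@Rm*1000
for lo,hi in [(.0375,.0425),(.044,.058)]:
    m=(l[:,0]>-110)&(l[:,0]<60)&(l[:,1]>40)&(l[:,1]<130)&(P[:,2]>lo)&(P[:,2]<hi)
    q=l[m]; h=np.zeros((240,260),np.uint8); h[(120-q[:,0]).astype(int),(130-q[:,1]).astype(int)]=1
    h=cv2.morphologyEx(h,cv2.MORPH_CLOSE,np.ones((5,5)))
    k,lab,s,c=cv2.connectedComponentsWithStats(h)
    for i in range(1,k):
        if s[i,4]>80: yy,xx=np.nonzero(lab==i); print(lo,s[i,4],"x",120-yy.max(),120-yy.min(),"y",130-xx.max(),130-xx.min())
E
```

```text
end 33,31 [33.3 31.8]
side 65,9 [64.6  9.2]
~85,128? [ 83.8 123.9]
0.0375 1261 x -20 21 y 52 121
0.0375 1023 x -79 -39 y 53 119
0.044 304 x 2 16 y 59 121
0.044 251 x -63 -46 y 57 117
0.044 258 x -81 -64 y 52 113
```

```bash
python3 -m handwheel '[{"tx":0.05,"ty":0,"tz":2.5,"wx":0,"wy":0,"wz":-0.2,"claw":0.1},{"tx":0.05,"ty":0,"tz":4.5,"wx":0,"wy":0,"wz":-0.2,"claw":0.1},{"tx":0.05,"ty":0,"tz":5.6,"wx":0,"wy":0,"wz":-0.2,"claw":0.1},{"tx":0.05,"ty":0,"tz":5.7,"wx":0,"wy":0,"wz":-0.2,"claw":0.1},{"tx":0.05,"ty":0,"tz":5.7,"wx":0,"wy":0,"wz":-0.2,"claw":0.1}]'; python3 loc.py
```

```text
clock: 4.55
position: [0.6188, 0.0002, 0.0855]
ee_rot: [2.036, 2.392, 0.001]
force: [-0.5, -0.3, -1.1]
width: 0.214
clk 4.55 plate xy [ 34.8 -17.7] z 85.5 toolx yaw rel plate 90.1 tilt [ 0.0005 -0.    ] F [-0.5 -0.3 -1.1] T [-0.05 -0.12  0.02] w 19.7 j [ 0.17  0.62 -0.38  1.73  0.29  0.85 -0.18]
```

```bash
python3 -m handwheel '[{"tx":-0.05,"ty":-0.8,"tz":0.07,"wx":0,"wy":0,"wz":0,"claw":0.1},{"tx":-0.05,"ty":-2,"tz":0.07,"wx":0,"wy":0,"wz":0,"claw":0.1},{"tx":-0.05,"ty":-3.2,"tz":0.07,"wx":0,"wy":0,"wz":0,"claw":0.1},{"tx":-0.05,"ty":-4.4,"tz":0.07,"wx":0,"wy":0,"wz":0,"claw":0.1},{"tx":-0.05,"ty":-5.6,"tz":0.07,"wx":0,"wy":0,"wz":0,"claw":0.1},{"tx":-0.05,"ty":-6.8,"tz":0.07,"wx":0,"wy":0,"wz":0,"claw":0.1},{"tx":-0.05,"ty":-8,"tz":0.07,"wx":0,"wy":0,"wz":0,"claw":0.1},{"tx":-0.05,"ty":-9.2,"tz":0.07,"wx":0,"wy":0,"wz":0,"claw":0.1},{"tx":-0.05,"ty":-10.4,"tz":0.07,"wx":0,"wy":0,"wz":0,"claw":0.1}]'; python3 loc.py; python3 wr.py w5
```

```text
clock: 5.3
position: [0.5159, -0.0169, 0.0856]
ee_rot: [2.034, 2.391, 0.002]
force: [1.3, 0.2, -2.3]
width: 0.217
clk 5.3 plate xy [-69.5 -18.3] z 85.6 toolx yaw rel plate 90.12 tilt [ 0.0028 -0.0003] F [ 1.3  0.2 -2.3] T [ 0.04 -0.15 -0.01] w 19.9 j [ 0.23  0.49 -0.41  1.98  0.28  0.72 -0.18]
5.3 [ 0.234  0.487 -0.407  1.983  0.285  0.724 -0.184] [ 0.5159 -0.0169  0.0856] [2.0344 2.3909 0.0025] [ 1.3  0.2 -2.3]
```

View pics/w5.png

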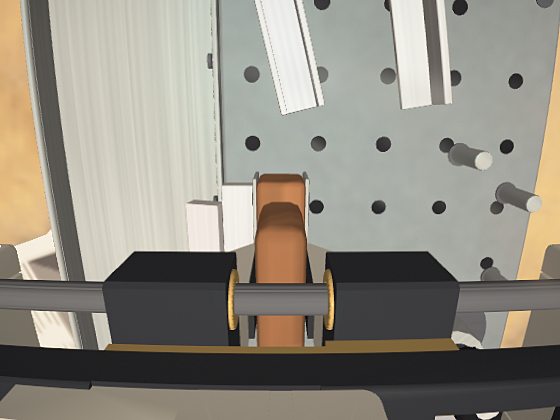

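Both right-lane bars are ahead of the blade, at (205,225) and (238,205), and neither has fallen yet. I continue the push.

```bash
python3 -m handwheel '[{"tx":0,"ty":-0.8,"tz":0,"wx":0,"wy":0,"wz":0,"claw":0.1},{"tx":0,"ty":-1.6,"tz":0,"wx":0,"wy":0,"wz":0,"claw":0.1},{"tx":0,"ty":-2.4,"tz":0,"wx":0,"wy":0,"wz":0,"claw":0.1},{"tx":0,"ty":-3.2,"tz":0,"wx":0,"wy":0,"wz":0,"claw":0.1},{"tx":0,"ty":-3.5,"tz":0,"wx":0,"wy":0,"wz":0,"claw":0.1},{"tx":0,"ty":-3.5,"tz":0,"wx":0,"wy":0,"wz":0,"claw":0.1},{"tx":0,"ty":-3.5,"tz":0,"wx":0,"wy":0,"wz":0,"claw":0.1}]'; python3 loc.py; python3 wr.py w6
```

```text
clock: 5.93
position: [0.4815, -0.0223, 0.0841]
ee_rot: [2.036, 2.393, 0.0]
force: [0.2, 0.5, -2.0]
width: 0.218
clk 5.93 plate xy [-104.4  -18.2] z 84.1 toolx yaw rel plate 90.13 tilt [0.0004 0.    ] F [ 0.2  0.5 -2. ] T [ 0.02 -0.16  0.02] w 20.0 j [ 0.26  0.45 -0.41  2.06  0.28  0.68 -0.18]
5.9333 [ 0.256  0.448 -0.415  2.062  0.28   0.684 -0.18 ] [ 0.4815 -0.0223  0.0841] [2.0356e+00 2.3925e+00 4.0000e-04] [ 0.2  0.5 -2. ]
```

View pics/w6.png

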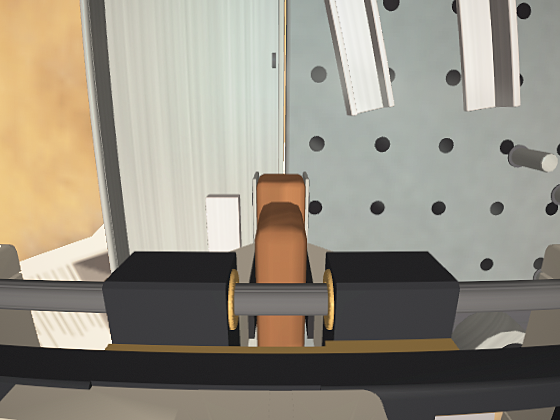

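```bash
python3 -m handwheel '[{"tx":0,"ty":0.3,"tz":-3,"wx":0,"wy":0,"wz":0,"claw":0.1},{"tx":1,"ty":1.5,"tz":-6,"wx":0,"wy":0,"wz":0,"claw":0.1},{"tx":3.5,"ty":4.5,"tz":-7,"wx":0,"wy":0,"wz":0,"claw":0.1},{"tx":6,"ty":7.5,"tz":-7,"wx":0,"wy":0,"wz":0,"claw":0.1},{"tx":8.4,"ty":10.5,"tz":-7,"wx":0,"wy":0,"wz":0,"claw":0.1},{"tx":10.3,"ty":13.5,"tz":-7,"wx":0,"wy":0,"wz":0,"claw":0.1},{"tx":10.3,"ty":14.6,"tz":-5,"wx":0,"wy":0,"wz":0,"claw":0.1},{"tx":10.3,"ty":14.6,"tz":-3,"wx":0,"wy":0,"wz":0,"claw":0.1},{"tx":10.3,"ty":14.6,"tz":-3,"wx":0,"wy":0,"wz":0,"claw":0.1}]'; python3 loc.py; python3 -c "
from h import *
p,d=vision.get_image('scene');cv2.imwrite('pics/s7.png',cv2.resize(p[130:310,130:370],None,fx=3,fy=3,interpolation=cv2.INTER_CUBIC))"
```

```text
clock: 6.73
position: [0.6074, 0.1028, 0.1099]
ee_rot: [-2.032, -2.391, 0.007]
force: [-1.5, -0.5, -2.6]
width: 0.218
clk 6.73 plate xy [39.8 85.5] z 109.9 toolx yaw rel plate 90.18 tilt [-0.0057 -0.0011] F [-1.5 -0.5 -2.6] T [-0.07  0.05 -0.02] w 20.0 j [ 0.03  0.59 -0.42  1.71  0.29  0.91 -0.35]
```

View pics/s7.png

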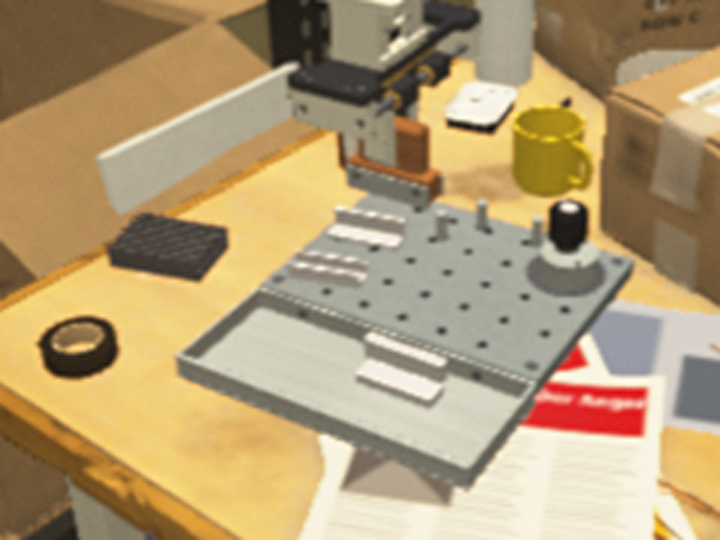

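Both bars are in the tray, one tilted against its wall at about (405,350) and one at (400,380). Next I sweep the left lane.

```bash
python3 -m handwheel '[{"tx":0,"ty":0.1,"tz":1.5,"wx":0,"wy":0,"wz":0.1,"claw":0.1},{"tx":0,"ty":0.1,"tz":2.5,"wx":0,"wy":0,"wz":0.1,"claw":0.1},{"tx":0,"ty":0.1,"tz":2.5,"wx":0,"wy":0,"wz":0.1,"claw":0.1},{"tx":0,"ty":0.1,"tz":2.5,"wx":0,"wy":0,"wz":0.1,"claw":0.1}]'; python3 loc.py
```

```text
clock: 7.12
position: [0.6095, 0.1025, 0.0893]
ee_rot: [-2.038, -2.39, 0.001]
force: [0.2, -0.8, -1.4]
width: 0.219
clk 7.12 plate xy [41.8 84.8] z 89.3 toolx yaw rel plate 90.01 tilt [-0.0007 -0.0003] F [ 0.2 -0.8 -1.4] T [ 0.02 -0.16  0.05] w 20.1 j [ 0.02  0.62 -0.41  1.72  0.31  0.87 -0.36]
```

```bash
python3 -m handwheel '[{"tx":0,"ty":0,"tz":0.45,"wx":0,"wy":0,"wz":0,"claw":0.1},{"tx":0,"ty":-0.8,"tz":0.45,"wx":0,"wy":0,"wz":0,"claw":0.1},{"tx":0,"ty":-2,"tz":0.45,"wx":0,"wy":0,"wz":0,"claw":0.1},{"tx":0,"ty":-3.2,"tz":0.45,"wx":0,"wy":0,"wz":0,"claw":0.1},{"tx":0,"ty":-4.4,"tz":0.45,"wx":0,"wy":0,"wz":0,"claw":0.1},{"tx":0,"ty":-5.6,"tz":0.45,"wx":0,"wy":0,"wz":0,"claw":0.1},{"tx":0,"ty":-6.8,"tz":0.45,"wx":0,"wy":0,"wz":0,"claw":0.1},{"tx":0,"ty":-8,"tz":0.45,"wx":0,"wy":0,"wz":0,"claw":0.1},{"tx":0,"ty":-9.2,"tz":0.45,"wx":0,"wy":0,"wz":0,"claw":0.1},{"tx":0,"ty":-10.2,"tz":0.45,"wx":0,"wy":0,"wz":0,"claw":0.1}]'; python3 loc.py; python3 wr.py w8
```

```text
clock: 7.95
position: [0.508, 0.0865, 0.0851]
ee_rot: [2.037, 2.391, 0.0]
force: [-0.0, -0.4, -1.6]
width: 0.217
clk 7.95 plate xy [-61.   85.1] z 85.1 toolx yaw rel plate 90.04 tilt [ 0.0005 -0.0002] F [-0.  -0.4 -1.6] T [ 0.01 -0.18 -0.01] w 20.0 j [ 0.05  0.49 -0.43  1.98  0.3   0.73 -0.4 ]
7.95 [ 0.05   0.492 -0.43   1.982  0.3    0.729 -0.402] [0.508  0.0865 0.0851] [2.0373e+00 2.3907e+00 3.0000e-04] [-0.  -0.4 -1.6]
```

View pics/w8.png

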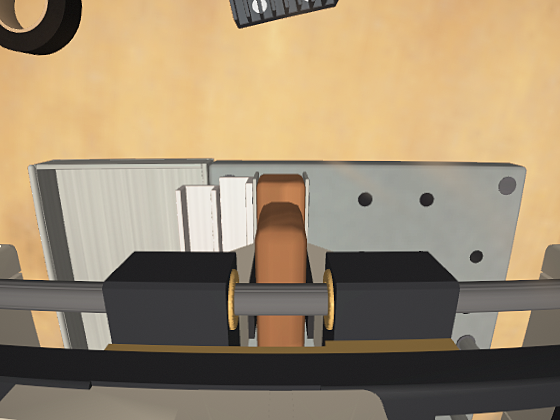

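The channel at (200,215) and the angle at (237,210) are ahead of the blade, and their ends lie inside the tray's side wall. I continue.

```bash
python3 -m handwheel '[{"tx":-0.1,"ty":-0.8,"tz":0,"wx":0,"wy":0,"wz":0,"claw":0.1},{"tx":-0.1,"ty":-1.6,"tz":0,"wx":0,"wy":0,"wz":0,"claw":0.1},{"tx":-0.1,"ty":-2.4,"tz":0,"wx":0,"wy":0,"wz":0,"claw":0.1},{"tx":-0.1,"ty":-3.2,"tz":0,"wx":0,"wy":0,"wz":0,"claw":0.1},{"tx":-0.1,"ty":-4,"tz":0,"wx":0,"wy":0,"wz":0,"claw":0.1},{"tx":-0.1,"ty":-4.4,"tz":0,"wx":0,"wy":0,"wz":0,"claw":0.1},{"tx":-0.1,"ty":-4.4,"tz":0,"wx":0,"wy":0,"wz":0,"claw":0.1},{"tx":-0.1,"ty":-4.4,"tz":0,"wx":0,"wy":0,"wz":0,"claw":0.1}]'; python3 loc.py; python3 wr.py w9;python3 -c "
from h import *
p,d=vision.get_image('scene');cv2.imwrite('pics/s9.png',cv2.resize(p[130:310,130:370],None,fx=3,fy=3,interpolation=cv2.INTER_CUBIC))"
```

```text
clock: 8.67
position: [0.4659, 0.0788, 0.0846]
ee_rot: [2.037, 2.391, 0.0]
force: [0.4, 0.5, -2.2]
width: 0.213
clk 8.67 plate xy [-103.8   84.1] z 84.6 toolx yaw rel plate 90.04 tilt [ 0.0002 -0.0001] F [ 0.4  0.5 -2.2] T [ 0.04 -0.14  0.08] w 19.6 j [ 0.06  0.44 -0.44  2.08  0.29  0.68 -0.41]
8.6667 [ 0.062  0.439 -0.442  2.082  0.294  0.679 -0.414] [0.4659 0.0788 0.0846] [2.0375e+00 2.3910e+00 1.0000e-04] [ 0.4  0.5 -2.2]
```

View pics/w9.png

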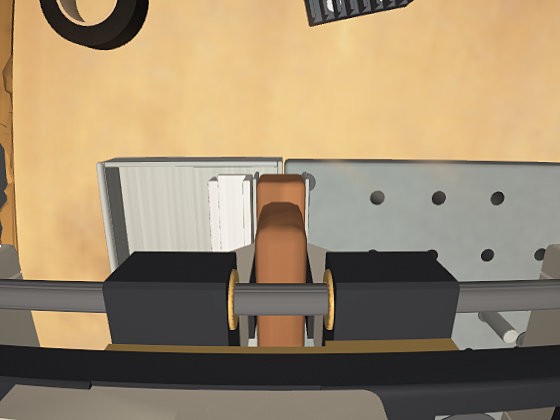

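View pics/s9.png

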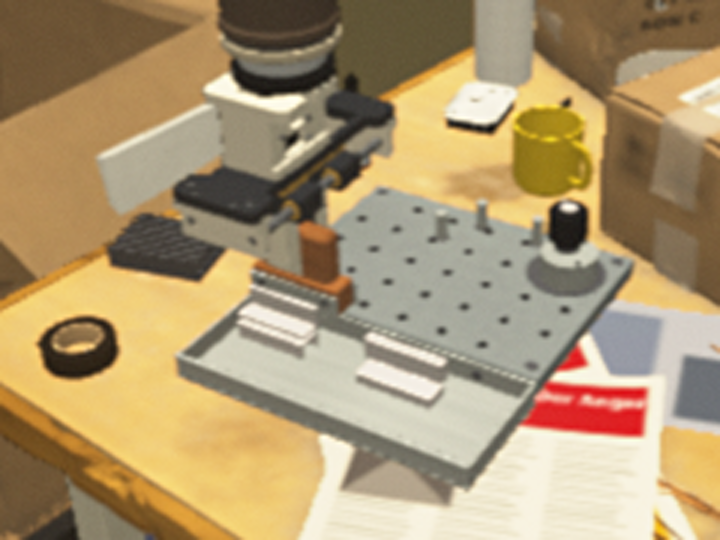

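```bash
python3 -m handwheel '[{"tx":0,"ty":0.3,"tz":-3,"wx":0,"wy":0,"wz":0,"claw":0.1},{"tx":0,"ty":0.5,"tz":-7,"wx":0,"wy":0,"wz":0,"claw":0.1},{"tx":-3,"ty":0.7,"tz":-10,"wx":0,"wy":0,"wz":0.5,"claw":0.1},{"tx":-7,"ty":0.9,"tz":-12,"wx":0,"wy":0,"wz":0.5,"claw":0.1},{"tx":-11,"ty":1,"tz":-13,"wx":0,"wy":0,"wz":1,"claw":0.1},{"tx":-15,"ty":1.2,"tz":-14,"wx":0,"wy":0,"wz":1,"claw":0.1},{"tx":-18,"ty":1.4,"tz":-14,"wx":0,"wy":0,"wz":1.4,"claw":0.1},{"tx":-20,"ty":1.4,"tz":-14,"wx":0,"wy":0,"wz":1.4,"claw":0.1}]'; python3 loc.py; python3 wr.py w10
```

```text
clock: 9.43
position: [0.5125, -0.1214, 0.2254]
ee_rot: [2.071, 2.359, -0.0]
force: [0.1, -0.3, -1.8]
width: 0.218
clk 9.43 plate xy [ -89.4 -120.9] z 225.4 toolx yaw rel plate 88.35 tilt [ 0.0021 -0.002 ] F [ 0.1 -0.3 -1.8] T [ 0.05 -0.12  0.01] w 20.0 j [ 0.45  0.32 -0.41  1.81  0.15  1.04  0.11]
9.4333 [ 0.448  0.324 -0.408  1.808  0.149  1.037  0.113] [ 0.5125 -0.1214  0.2254] [ 2.0708e+00  2.3587e+00 -2.0000e-04] [ 0.1 -0.3 -1.8]
```

View pics/w10.png

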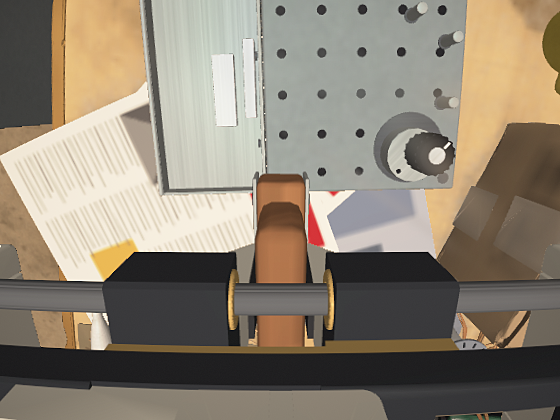

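```bash
python3 -m handwheel '[{"tx":-3.5,"ty":0.3,"tz":0,"wx":0,"wy":0,"wz":0,"claw":0.1},{"tx":-7.5,"ty":0.6,"tz":0.5,"wx":0,"wy":0,"wz":0,"claw":0.1},{"tx":-11.5,"ty":0.9,"tz":2,"wx":0,"wy":0,"wz":0,"claw":0.1},{"tx":-14.5,"ty":1.07,"tz":5,"wx":0,"wy":0,"wz":0,"claw":0.1},{"tx":-14.9,"ty":1.07,"tz":8.5,"wx":0,"wy":0,"wz":0,"claw":0.1},{"tx":-14.9,"ty":1.07,"tz":12,"wx":0,"wy":0,"wz":0,"claw":0.1},{"tx":-14.9,"ty":1.07,"tz":15,"wx":0,"wy":0,"wz":0,"claw":0.1},{"tx":-14.9,"ty":1.07,"tz":16.8,"wx":0,"wy":0,"wz":0,"claw":0.1},{"tx":-14.9,"ty":1.07,"tz":17.2,"wx":0,"wy":0,"wz":0,"claw":0.1},{"tx":-14.9,"ty":1.07,"tz":17.4,"wx":0,"wy":0,"wz":0,"claw":0.1},{"tx":-14.9,"ty":1.07,"tz":17.4,"wx":0,"wy":0,"wz":0,"claw":0.1}]'; python3 loc.py
```

```text
clock: 10.4
position: [0.5428, -0.2626, 0.0511]
ee_rot: [2.066, 2.366, 0.001]
force: [0.3, -0.2, -1.9]
width: 0.219
clk 10.4 plate xy [ -81.8 -265.1] z 51.1 toolx yaw rel plate 88.65 tilt [ 0.0008 -0.0001] F [ 0.3 -0.2 -1.9] T [-0.04 -0.13 -0.01] w 20.1 j [ 0.57  0.63 -0.3   1.8   0.26  0.75  0.27]
```

```bash
python3 -m handwheel '[{"tx":0,"ty":0,"tz":0.2,"wx":0,"wy":0,"wz":0,"claw":0.1},{"tx":0,"ty":0,"tz":0.38,"wx":0,"wy":0,"wz":0,"claw":0.1},{"tx":0,"ty":0,"tz":0.38,"wx":0,"wy":0,"wz":0,"claw":0.1},{"tx":0,"ty":0,"tz":0.38,"wx":0,"wy":0,"wz":0,"claw":0.1}]'; python3 loc.py
```

```text
clock: 10.73
position: [0.5423, -0.2628, 0.0474]
ee_rot: [2.066, 2.365, 0.0]
force: [-0.5, 0.3, -1.3]
width: 0.213
clk 10.73 plate xy [ -82.3 -265.3] z 47.4 toolx yaw rel plate 88.63 tilt [ 0.001  -0.0005] F [-0.5  0.3 -1.3] T [-0.03 -0.05 -0.05] w 19.6 j [ 0.57  0.64 -0.3   1.8   0.26  0.75  0.27]
```

```bash
python3 -m handwheel '[{"tx":0,"ty":0,"tz":0.07,"wx":0,"wy":0,"wz":0,"claw":0.1},{"tx":0,"ty":0,"tz":0.07,"wx":0,"wy":0,"wz":0,"claw":0.25},{"tx":0,"ty":0,"tz":0.07,"wx":0,"wy":0,"wz":0,"claw":0.4},{"tx":0,"ty":0,"tz":0.07,"wx":0,"wy":0,"wz":0,"claw":0.6},{"tx":0,"ty":0,"tz":0.07,"wx":0,"wy":0,"wz":0,"claw":0.7},{"tx":0,"ty":0,"tz":-2,"wx":0,"wy":0,"wz":0,"claw":1},{"tx":0,"ty":0,"tz":-6,"wx":0,"wy":0,"wz":0,"claw":1},{"tx":0,"ty":0,"tz":-10,"wx":0,"wy":0,"wz":0,"claw":1},{"tx":0,"ty":0,"tz":-14,"wx":0,"wy":0,"wz":0,"claw":1},{"tx":0,"ty":0,"tz":-17,"wx":0,"wy":0,"wz":0,"claw":1},{"tx":0,"ty":0,"tz":-18.5,"wx":0,"wy":0,"wz":0,"claw":1}]'; python3 loc.py; python3 wr.py w11
```

```text
clock: 11.65
position: [0.5437, -0.263, 0.2366]
ee_rot: [2.063, 2.362, 0.003]
force: [0.6, -0.3, -0.4]
width: 0.855
clk 11.65 plate xy [ -81.  -265.7] z 236.6 toolx yaw rel plate 88.64 tilt [ 0.0056 -0.0023] F [ 0.6 -0.3 -0.4] T [-0.02 -0.14 -0.07] w 78.7 j [ 0.61  0.43 -0.35  1.61  0.16  1.12  0.35]
11.65 [ 0.611  0.429 -0.354  1.614  0.161  1.121  0.352] [ 0.5437 -0.263   0.2366] [2.063  2.3617 0.0031] [ 0.6 -0.3 -0.4]
```

View pics/w11.png

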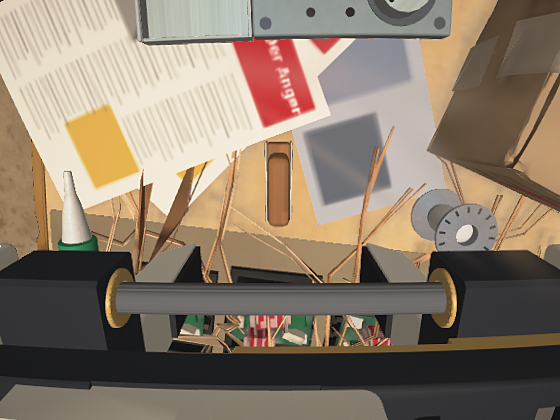

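The scraper stands at (278,185). I head to the heat sink.

```bash
python3 -m handwheel '[{"tx":3,"ty":0,"tz":0,"wx":0,"wy":0,"wz":-1,"claw":1},{"tx":7,"ty":0,"tz":0,"wx":0,"wy":0,"wz":-2,"claw":1},{"tx":11,"ty":0,"tz":0,"wx":0,"wy":0,"wz":-3,"claw":1},{"tx":15,"ty":0,"tz":0,"wx":0,"wy":0,"wz":-4,"claw":1},{"tx":19,"ty":0,"tz":0,"wx":0,"wy":0,"wz":-5,"claw":1},{"tx":23,"ty":0,"tz":0,"wx":0,"wy":0,"wz":-6,"claw":1},{"tx":27,"ty":0,"tz":0,"wx":0,"wy":0,"wz":-7,"claw":1},{"tx":31,"ty":0,"tz":0,"wx":0,"wy":0,"wz":-8,"claw":1},{"tx":35,"ty":0,"tz":0,"wx":0,"wy":0,"wz":-9,"claw":1},{"tx":39,"ty":0,"tz":0,"wx":0,"wy":0,"wz":-10,"claw":1},{"tx":43,"ty":0,"tz":0,"wx":0,"wy":0,"wz":-10.9,"claw":1},{"tx":45,"ty":-0.2,"tz":0,"wx":0,"wy":0,"wz":-10.9,"claw":1}]'; python3 -m handwheel '[{"tx":0,"ty":0,"tz":0,"wx":0,"wy":0,"wz":0,"claw":1},{"tx":0,"ty":0,"tz":0,"wx":0,"wy":0,"wz":0,"claw":1}]'; python3 loc.py; python3 wr.py w12
```

```text
clock: 12.7
position: [0.4782, 0.1883, 0.2319]
ee_rot: [-1.825, -2.556, -0.004]
force: [0.2, 0.6, 1.2]
width: 1.002
clock: 12.87
position: [0.479, 0.1842, 0.2315]
ee_rot: [-1.829, -2.554, 0.0]
force: [-0.1, -0.7, 0.7]
width: 1.001
clk 12.87 plate xy [-74.2 186.1] z 231.5 toolx yaw rel plate 99.71 tilt [-0.0004  0.    ] F [-0.1 -0.7  0.7] T [-0.01 -0.12 -0.01] w 92.1 j [-0.02  0.32 -0.58  1.82  0.2   1.06 -0.34]
12.8667 [-0.018  0.324 -0.577  1.818  0.2    1.058 -0.342] [0.479  0.1842 0.2315] [-1.8286e+00 -2.5542e+00  3.0000e-04] [-0.1 -0.7  0.7]
```

View pics/w12.png

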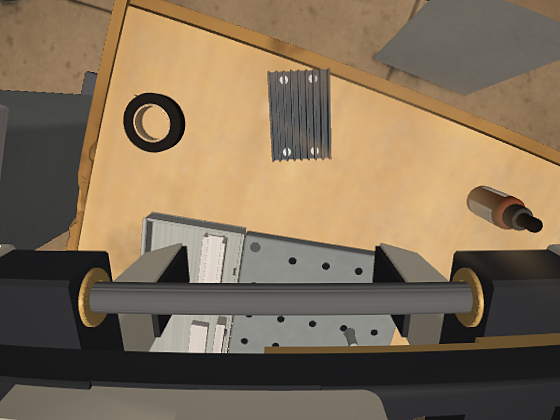

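```bash
python3 - <<'E'
from h import *
z=np.load("pics/w12.npz"); P=cloud("wrist",z["d"],z)
m=(P[...,2]>.012)&(P[...,2]<.03)&(abs(P[...,0]-.47)<.08)&(abs(P[...,1]-.25)<.08)
m=cv2.morphologyEx(m.astype(np.uint8),cv2.MORPH_CLOSE,np.ones((5,5)))
n,l,s,c=cv2.connectedComponentsWithStats(m); i=1+np.argmax(s[1:,4]); q=P[(l==i)&(P[...,2]>.012)]
print(s[i],cv2.minAreaRect((q[:,:2]*1000).astype(np.float32)),np.median(q[:,2]),np.percentile(q[:,2],99))
q2=q[q[:,2]>.018]; print(cv2.minAreaRect((q2[:,:2]*1000).astype(np.float32)))
# image-corner method: corners at z .022
cs=[(268,71),(328,69),(331,158),(273,161)]
C=onplane("wrist",cs,.022,z)[:,:2]*1000; print(C.round(1),C.mean(0)); 
e=C[3]-C[0];f=C[2]-C[1];print(np.degrees(np.arctan2(e[1],e[0])),np.degrees(np.arctan2(f[1],f[0])),np.linalg.norm(e),np.linalg.norm(C[1]-C[0]))
M=R.from_rotvec(z["ee_rot"]).as_matrix(); print("toolx yaw",np.degrees(np.arctan2(M[1,0],M[0,0])))
S=np.load("pics/P_scene.npy"); print(S[165:190:8,170:240:15].round(2).tolist())
E
```

```text
[ 267   68   64   94 3601] ((477.1785888671875, 253.93011474609375), (60.53229904174805, 88.91808319091797), 21.59491539001465) 0.021585846994008784 0.02347816854003759
((477.1785888671875, 253.93011474609375), (60.53229904174805, 88.91808319091797), 21.59491539001465)
[[434.2 283.7]
 [487.9 304.1]
 [520.8 225. ]
 [466.2 203.1]] [477.26762528 254.00614235]
-68.33232665244005 -67.40696245367145 86.74146886651329 57.39984735444088
toolx yaw 108.79948238324103
[[[0.8, 0.75, -0.14], [0.86, 0.73, -0.15], [0.87, 0.65, -0.13], [0.94, 0.65, -0.16], [1.01, 0.63, -0.19]], [[0.77, 0.72, -0.15], [0.79, 0.65, -0.13], [0.86, 0.64, -0.16], [0.93, 0.63, -0.19], [0.99, 0.61, -0.21]], [[0.72, 0.65, -0.14], [0.77, 0.64, -0.16], [0.84, 0.63, -0.19], [0.9, 0.61, -0.21], [0.68, 0.3, -0.0]], [[0.71, 0.64, -0.17], [0.77, 0.64, -0.19], [0.82, 0.61, -0.21], [0.62, 0.3, -0.0], [0.65, 0.26, -0.0]]]
```

```bash
python3 -m handwheel '[{"tx":3,"ty":1,"tz":1,"wx":0,"wy":0,"wz":-2.8,"claw":1},{"tx":6,"ty":1.8,"tz":4,"wx":0,"wy":0,"wz":-2.8,"claw":1},{"tx":6.67,"ty":2.08,"tz":7.5,"wx":0,"wy":0,"wz":-2.8,"claw":1},{"tx":6.67,"ty":2.08,"tz":11,"wx":0,"wy":0,"wz":-2.8,"claw":1},{"tx":6.67,"ty":2.08,"tz":14.5,"wx":0,"wy":0,"wz":-2.8,"claw":1},{"tx":6.67,"ty":2.08,"tz":17.5,"wx":0,"wy":0,"wz":-2.8,"claw":1},{"tx":6.67,"ty":2.08,"tz":19.8,"wx":0,"wy":0,"wz":-2.8,"claw":1},{"tx":6.67,"ty":2.08,"tz":20.8,"wx":0,"wy":0,"wz":-2.8,"claw":1},{"tx":6.67,"ty":2.08,"tz":21.2,"wx":0,"wy":0,"wz":-2.8,"claw":1},{"tx":6.67,"ty":2.08,"tz":21.3,"wx":0,"wy":0,"wz":-2.8,"claw":1}]'; python3 loc.py
```

```text
clock: 13.75
position: [0.4785, 0.2519, 0.0186]
ee_rot: [1.772, 2.594, -0.001]
force: [0.5, -0.5, 0.5]
width: 0.998
clk 13.75 plate xy [-64. 253.] z 18.6 toolx yaw rel plate 102.25 tilt [-0.0002 -0.0007] F [ 0.5 -0.5  0.5] T [-0.01 -0.14 -0.01] w 91.8 j [-0.25  0.64 -0.46  1.96  0.45  0.65 -0.63]
```

```bash
python3 -m handwheel '[{"tx":0.22,"ty":-0.03,"tz":0.1,"wx":0,"wy":0,"wz":-0.3,"claw":0.8},{"tx":0.22,"ty":-0.03,"tz":0.1,"wx":0,"wy":0,"wz":-0.3,"claw":0.7},{"tx":0.22,"ty":-0.03,"tz":0.1,"wx":0,"wy":0,"wz":-0.3,"claw":0.5},{"tx":0.22,"ty":-0.03,"tz":0.1,"wx":0,"wy":0,"wz":-0.3,"claw":0.5},{"tx":0.22,"ty":-0.03,"tz":0.1,"wx":0,"wy":0,"wz":-0.3,"claw":0.5},{"tx":0.22,"ty":-0.03,"tz":0.1,"wx":0,"wy":0,"wz":-0.3,"claw":0.5},{"tx":0.22,"ty":-0.03,"tz":0.1,"wx":0,"wy":0,"wz":-0.3,"claw":0.5}]' 35; python3 loc.py
```

```text
clock: 14.33
position: [0.4768, 0.2546, 0.0182]
ee_rot: [1.763, 2.6, -0.0]
force: [-2.4, -1.4, 6.9]
width: 0.648
clk 14.33 plate xy [-65.2 256. ] z 18.2 toolx yaw rel plate 102.63 tilt [ 0.0001 -0.0004] F [-2.4 -1.4  6.9] T [-0.42  0.36 -0.01] w 59.6 j [-0.26  0.64 -0.46  1.96  0.46  0.65 -0.63]
```

```bash
python3 -m handwheel '[{"tx":0,"ty":0,"tz":-2,"wx":0,"wy":0,"wz":0,"claw":0.5},{"tx":0,"ty":0,"tz":-5,"wx":0,"wy":0,"wz":0,"claw":0.5},{"tx":-1.5,"ty":0.2,"tz":-9,"wx":0,"wy":0,"wz":2,"claw":0.5},{"tx":-4.5,"ty":0.5,"tz":-12,"wx":0,"wy":0,"wz":4,"claw":0.5},{"tx":-8.5,"ty":0.9,"tz":-14,"wx":0,"wy":0,"wz":6,"claw":0.5},{"tx":-12.5,"ty":1.3,"tz":-15,"wx":0,"wy":0,"wz":8,"claw":0.5},{"tx":-16.5,"ty":1.7,"tz":-15,"wx":0,"wy":0,"wz":10,"claw":0.5},{"tx":-20.5,"ty":2.1,"tz":-15,"wx":0,"wy":0,"wz":12,"claw":0.5},{"tx":-24.5,"ty":2.5,"tz":-15,"wx":0,"wy":0,"wz":12.6,"claw":0.5},{"tx":-27.7,"ty":2.8,"tz":-15,"wx":0,"wy":0,"wz":12.6,"claw":0.5},{"tx":-28.9,"ty":2.97,"tz":-15,"wx":0,"wy":0,"wz":12.6,"claw":0.5},{"tx":-28.9,"ty":2.97,"tz":-15,"wx":0,"wy":0,"wz":12.6,"claw":0.5}]'; python3 loc.py; python3 wr.py w14
```

```text
clock: 15.33
position: [0.6125, -0.0081, 0.1668]
ee_rot: [2.045, 2.384, -0.003]
force: [0.1, 0.2, -3.7]
width: 0.652
clk 15.33 plate xy [ 27.2 -24.8] z 166.8 toolx yaw rel plate 89.65 tilt [-0.0006 -0.0022] F [ 0.1  0.2 -3.7] T [ 0.03 -0.04  0.  ] w 60.0 j [ 0.24  0.53 -0.46  1.66  0.27  1.01 -0.16]
15.3333 [ 0.237  0.528 -0.458  1.664  0.268  1.013 -0.158] [ 0.6125 -0.0081  0.1668] [ 2.045   2.3835 -0.0033] [ 0.1  0.2 -3.7]
```

View pics/w14.png

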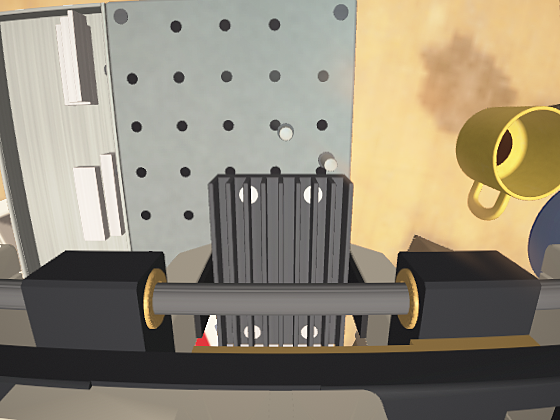

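The heat sink is held with fins up, its left end at (280,178). The end pin is at (286,133) and a side pin at (330,163). I measure the part in the tool frame.

```bash
python3 loc.py; python3 - <<'E'
from h import *
z=np.load("pics/w14.npz"); P=cloud("wrist",z["d"],z).reshape(-1,3); pl=np.load("pics/plate.npz")
M=R.from_rotvec(z["ee_rot"]).as_matrix(); q=(P-z["position"])@M*1000
m=(q[:,0]>5)&(q[:,0]<60)&(abs(q[:,1])<33)&(q[:,2]>-9)&(q[:,2]<18)
for lo in range(-9,18,3):
    k=q[m&(q[:,2]>=lo)&(q[:,2]<lo+3)]
    if len(k)>10: print(lo,len(k),np.percentile(k[:,0],[2,99]).round(1),np.percentile(k[:,1],[1,99]).round(1))
k=q[m&(q[:,0]>38)]
# left end edge line: max x per y bin
for y0 in range(-30,30,10):
    b=k[(k[:,1]>=y0)&(k[:,1]<y0+10)]; print(y0,np.percentile(b[:,0],98).round(1) if len(b) else None)
for uv in [(286,133),(330.5,163)]:
    print(((onplane("wrist",[uv],.062,z)[0,:2]-pl["t"])@pl["R"]*1000).round(1))
E
```

```text
clk 15.38 plate xy [ 26.7 -21.5] z 166.9 toolx yaw rel plate 89.83 tilt [-0.0011 -0.0004] F [-0.1  1.  -2.6] T [ 0.1  -0.09 -0.02] w 59.7 j [ 0.23  0.53 -0.46  1.67  0.27  1.01 -0.16]
-9 72 [ 5.8 11.2] [-32.8  32.9]
-6 3246 [ 5.8 43.7] [-28.6  31.3]
-3 1502 [ 5.9 44.1] [-30.9  31.3]
0 619 [ 6.  44.2] [-31.7  30.1]
3 582 [ 5.9 44.2] [-31.9  29.5]
6 1918 [ 6.1 44.1] [-26.7  29.4]
9 4511 [ 6.  44.2] [-26.4  29.1]
12 159 [43.5 44.3] [-30.1  30.2]
15 171 [43.6 44.4] [-27.2  30.1]
-30 44.0
-20 44.3
-10 44.3
0 44.3
10 44.3
20 44.2
[32.9 31.9]
[64.7 10.6]
```

```bash
python3 -m handwheel '[{"tx":0.05,"ty":0,"tz":2,"wx":0,"wy":0,"wz":0,"claw":0.5},{"tx":0.05,"ty":0,"tz":5,"wx":0,"wy":0,"wz":0,"claw":0.5},{"tx":0.05,"ty":0,"tz":7.5,"wx":0,"wy":0,"wz":0,"claw":0.5},{"tx":0.05,"ty":0,"tz":8.5,"wx":0,"wy":0,"wz":0,"claw":0.5},{"tx":0.05,"ty":0,"tz":8.5,"wx":0,"wy":0,"wz":0,"claw":0.5},{"tx":0.05,"ty":0,"tz":8.5,"wx":0,"wy":0,"wz":0,"claw":0.5}]'; python3 loc.py; python3 wr.py w15
```

```text
clock: 15.88
position: [0.6112, -0.001, 0.0831]
ee_rot: [-2.036, -2.392, -0.0]
force: [0.1, 0.2, -1.8]
width: 0.655
clk 15.88 plate xy [ 27.1 -17.6] z 83.1 toolx yaw rel plate 90.12 tilt [-0.0005  0.0006] F [ 0.1  0.2 -1.8] T [ 0.05 -0.13 -0.01] w 60.3 j [ 0.2   0.62 -0.43  1.74  0.33  0.85 -0.21]
15.8833 [ 0.205  0.62  -0.428  1.744  0.326  0.85  -0.21 ] [ 0.6112 -0.001   0.0831] [-2.0355e+00 -2.3919e+00 -1.0000e-04] [ 0.1  0.2 -1.8]
```

View pics/w15.png

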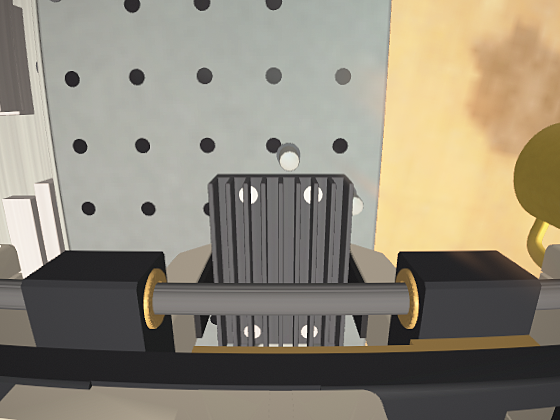

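```bash
python3 -m handwheel '[{"tx":-0.2,"ty":-0.05,"tz":0,"wx":0,"wy":0,"wz":0.1,"claw":0.5},{"tx":-0.2,"ty":-0.05,"tz":0.8,"wx":0,"wy":0,"wz":0.1,"claw":0.5},{"tx":-0.2,"ty":-0.05,"tz":1.6,"wx":0,"wy":0,"wz":0.1,"claw":0.5},{"tx":-0.2,"ty":-0.05,"tz":2.3,"wx":0,"wy":0,"wz":0.1,"claw":0.5},{"tx":-0.2,"ty":-0.05,"tz":2.6,"wx":0,"wy":0,"wz":0.1,"claw":0.5},{"tx":-0.2,"ty":-0.05,"tz":2.7,"wx":0,"wy":0,"wz":0.1,"claw":0.5},{"tx":-0.2,"ty":-0.05,"tz":2.7,"wx":0,"wy":0,"wz":0.1,"claw":0.5}]'; python3 loc.py
```

```text
clock: 16.52
position: [0.6109, -0.0043, 0.0554]
ee_rot: [-2.04, -2.389, 0.001]
force: [-0.9, -0.4, -3.6]
width: 0.65
clk 16.52 plate xy [ 26.2 -20.9] z 55.4 toolx yaw rel plate 89.93 tilt [-0.0009 -0.0002] F [-0.9 -0.4 -3.6] T [-0.03 -0.1  -0.01] w 59.8 j [ 0.2   0.65 -0.41  1.76  0.35  0.8  -0.23]
```

```bash
python3 -m handwheel '[{"tx":0,"ty":0.1,"tz":0.1,"wx":0,"wy":0,"wz":0,"claw":0.5},{"tx":0,"ty":0.2,"tz":0.1,"wx":0,"wy":0,"wz":0,"claw":0.5},{"tx":0,"ty":0.3,"tz":0.1,"wx":0,"wy":0,"wz":0,"claw":0.5},{"tx":0,"ty":0.4,"tz":0.1,"wx":0,"wy":0,"wz":0,"claw":0.5},{"tx":0,"ty":0.45,"tz":0.1,"wx":0,"wy":0,"wz":0,"claw":0.5},{"tx":0,"ty":0.45,"tz":0.1,"wx":0,"wy":0,"wz":0,"claw":0.5}]'; python3 loc.py
```

```text
clock: 17.02
position: [0.6127, -0.0041, 0.0546]
ee_rot: [-2.038, -2.387, 0.008]
force: [-11.7, -1.1, 8.9]
width: 0.652
clk 17.02 plate xy [ 28.1 -20.9] z 54.6 toolx yaw rel plate 89.93 tilt [-0.0057 -0.0016] F [-11.7  -1.1   8.9] T [-0.55  2.67 -0.08] w 60.0 j [ 0.2   0.66 -0.41  1.75  0.35  0.81 -0.23]
```

Contact with the side pins shows as -11.7 N in x. Now I slide toward the end pin.

```bash
python3 -m handwheel '[{"tx":0.1,"ty":-0.05,"tz":0,"wx":0,"wy":0,"wz":0,"claw":0.5},{"tx":0.2,"ty":-0.05,"tz":0,"wx":0,"wy":0,"wz":0,"claw":0.5},{"tx":0.3,"ty":-0.05,"tz":0,"wx":0,"wy":0,"wz":0,"claw":0.5},{"tx":0.35,"ty":-0.05,"tz":0,"wx":0,"wy":0,"wz":0,"claw":0.5},{"tx":0.35,"ty":-0.05,"tz":0,"wx":0,"wy":0,"wz":0,"claw":0.5}]'; python3 loc.py
```

```text
clock: 17.43
position: [0.6126, -0.0035, 0.0545]
ee_rot: [-2.042, -2.387, 0.01]
force: [-7.4, -7.9, 5.5]
width: 0.653
clk 17.43 plate xy [ 28.1 -20.4] z 54.5 toolx yaw rel plate 89.83 tilt [-0.0042 -0.0045] F [-7.4 -7.9  5.5] T [-2.07  1.69  0.13] w 60.1 j [ 0.19  0.66 -0.41  1.76  0.35  0.8  -0.23]
```

```bash
python3 wr.py w16; python3 -c "
import cv2
p=cv2.imread('pics/w16.png')[120:240,180:400]
cv2.imwrite('pics/w16z.png',cv2.resize(p,None,fx=3.6,fy=3.6,interpolation=cv2.INTER_CUBIC))"
```

```text
17.4333 [ 0.191  0.658 -0.408  1.757  0.349  0.804 -0.231] [ 0.6126 -0.0035  0.0545] [-2.0417 -2.3873  0.0096] [-7.4 -7.9  5.5]
```

View pics/w16z.png

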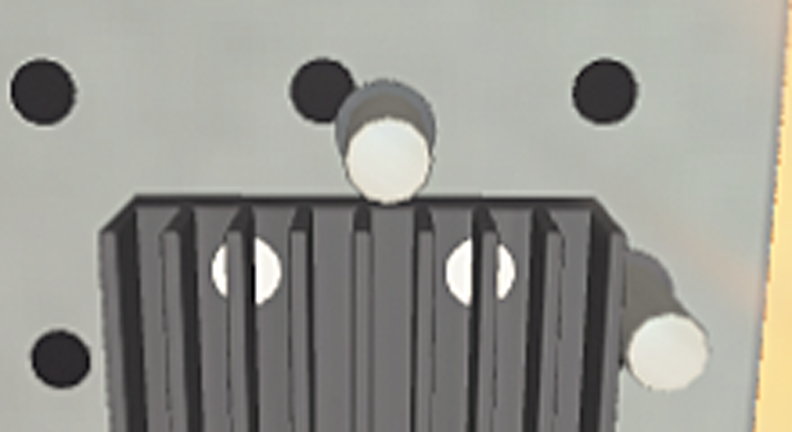

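```bash
python3 - <<'E'
from h import *
z=np.load("pics/w16.npz"); pl=np.load("pics/plate.npz")
f=lambda uv,h:((onplane("wrist",[uv],h,z)[0,:2]-pl["t"])@pl["R"]*1000).round(1)
c=lambda x,y:(180+x/3.6,120+y/3.6)
pin=f(c(388,160),.062); sp=f(c(667,352),.062)
print("end pin",pin,"side pin",sp,"end edge L,R",f(c(140,196),.0365),f(c(595,197),.0365),"pin base far edge",f(c(388,80),.036))
print("fin top right edge",f(c(625,245),.058),f(c(612,420),.058))
P=cloud("wrist",z["d"],z).reshape(-1,3);L=(P[:,:2]-pl["t"])@pl["R"]*1000
m=(P[:,2]>.05)&(P[:,2]<.0605)&(L[:,1]>0)&(L[:,1]<25)&(abs(L[:,0]-30)<36);k=L[m];print("hs top: x",np.percentile(k[:,0],[1,99]),"y max",np.percentile(k[:,1],99.5))
E
python3 loc.py
```

```text
end pin [32.6 31.7] side pin [64.4  9.7] end edge L,R [ 0.7 23.1] [60.  22.8] pin base far edge [33.  37.9]
fin top right edge [59.7 21.3] [59.4 -0. ]
hs top: x [-0.20044623 63.61869441] y max 23.686617935869208
clk 17.48 plate xy [ 28.  -20.4] z 54.5 toolx yaw rel plate 89.83 tilt [-0.0042 -0.0045] F [-8.6 -7.6  3.6] T [-1.97  1.72  0.13] w 59.7 j [ 0.19  0.66 -0.41  1.76  0.35  0.8  -0.23]
```

The part touches the side pins, but about 3 mm remain to the end pin. Friction holds it, so I ease the pressure and push further in +y.

```bash
python3 -m handwheel '[{"tx":0,"ty":-0.12,"tz":-0.08,"wx":0,"wy":0,"wz":0,"claw":0.5},{"tx":0.1,"ty":-0.12,"tz":-0.08,"wx":0,"wy":0,"wz":0,"claw":0.5},{"tx":0.2,"ty":-0.12,"tz":-0.08,"wx":0,"wy":0,"wz":0,"claw":0.5},{"tx":0.25,"ty":-0.12,"tz":-0.08,"wx":0,"wy":0,"wz":0,"claw":0.5},{"tx":0.25,"ty":-0.12,"tz":-0.08,"wx":0,"wy":0,"wz":0,"claw":0.5}]'; python3 loc.py; python3 wr.py w17; python3 -c "
import cv2
p=cv2.imread('pics/w17.png')[120:240,180:400]
cv2.imwrite('pics/w17z.png',cv2.resize(p,None,fx=3.6,fy=3.6,interpolation=cv2.INTER_CUBIC))"
```

```text
clock: 17.9
position: [0.6121, -0.0004, 0.0552]
ee_rot: [2.041, 2.388, -0.006]
force: [-3.3, -6.9, -0.7]
width: 0.652
clk 17.9 plate xy [ 28.  -17.2] z 55.2 toolx yaw rel plate 89.85 tilt [-0.0022 -0.0031] F [-3.3 -6.9 -0.7] T [-1.47  0.87  0.07] w 60.0 j [ 0.19  0.66 -0.41  1.76  0.35  0.8  -0.24]
17.9 [ 0.188  0.656 -0.409  1.759  0.348  0.802 -0.235] [ 6.121e-01 -4.000e-04  5.520e-02] [ 2.0414  2.3875 -0.006 ] [-3.3 -6.9 -0.7]
```

View pics/w17z.png

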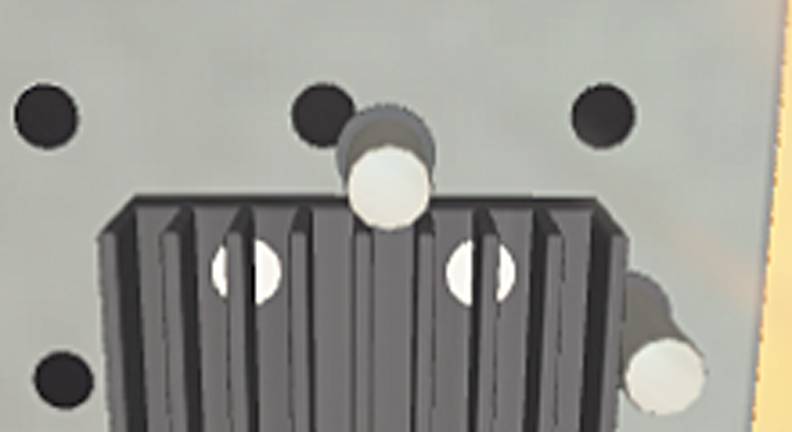

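The force pattern shows contact with both pin sets: y about -7 N with almost no plate load, x about -3 N. I lower fully, release and lift.

```bash
python3 -m handwheel '[{"tx":0,"ty":0,"tz":0.1,"wx":0,"wy":0,"wz":0,"claw":0.5},{"tx":0,"ty":0,"tz":0.12,"wx":0,"wy":0,"wz":0,"claw":0.5}]';python3 loc.py; python3 -m handwheel '[{"tx":0,"ty":0,"tz":0,"wx":0,"wy":0,"wz":0,"claw":0.75},{"tx":0,"ty":0,"tz":0,"wx":0,"wy":0,"wz":0,"claw":0.8},{"tx":0,"ty":0,"tz":0,"wx":0,"wy":0,"wz":0,"claw":0.85},{"tx":0,"ty":0,"tz":0,"wx":0,"wy":0,"wz":0,"claw":0.85}]'; python3 loc.py
```

```text
clock: 18.12
position: [0.6121, -0.0003, 0.0547]
ee_rot: [2.041, 2.387, -0.006]
force: [-8.4, -7.4, 8.9]
width: 0.652
clk 18.12 plate xy [ 28.  -17.1] z 54.7 toolx yaw rel plate 89.84 tilt [-0.0021 -0.0032] F [-8.4 -7.4  8.9] T [-1.68  1.7   0.  ] w 60.0 j [ 0.19  0.66 -0.41  1.76  0.35  0.8  -0.24]
clock: 18.45
position: [0.6137, 0.0027, 0.0547]
ee_rot: [2.039, 2.389, 0.002]
force: [1.0, 0.7, -0.1]
width: 0.839
clk 18.45 plate xy [ 30.2 -14.4] z 54.7 toolx yaw rel plate 89.96 tilt [0.0014 0.0007] F [ 1.   0.7 -0.1] T [ 0.02 -0.05  0.04] w 77.2 j [ 0.19  0.66 -0.41  1.76  0.35  0.8  -0.24]
```

```bash
python3 -m handwheel '[{"tx":0,"ty":0,"tz":-2,"wx":0,"wy":0,"wz":0,"claw":0.85},{"tx":0,"ty":0,"tz":-5,"wx":0,"wy":0,"wz":0,"claw":0.85},{"tx":0,"ty":0,"tz":-9,"wx":0,"wy":0,"wz":0,"claw":0.85},{"tx":-2,"ty":0.2,"tz":-12,"wx":0,"wy":0,"wz":-7,"claw":0.85},{"tx":-4,"ty":0.3,"tz":-12,"wx":0,"wy":0,"wz":-14,"claw":0.85},{"tx":-6,"ty":0.5,"tz":-12,"wx":0,"wy":0,"wz":-21,"claw":0.85},{"tx":-7.16,"ty":0.58,"tz":-12,"wx":0,"wy":0,"wz":-28,"claw":0.85},{"tx":-7.16,"ty":0.58,"tz":-12,"wx":0,"wy":0,"wz":-35,"claw":0.85},{"tx":-7.16,"ty":0.58,"tz":-12,"wx":0,"wy":0,"wz":-42,"claw":0.85},{"tx":-7.16,"ty":0.58,"tz":-12,"wx":0,"wy":0,"wz":-49,"claw":0.85},{"tx":-7.16,"ty":0.58,"tz":-12,"wx":0,"wy":0,"wz":-56,"claw":0.85},{"tx":-7.16,"ty":0.58,"tz":-12,"wx":0,"wy":0,"wz":-56,"claw":0.85}]'; python3 loc.py; python3 wr.py w18
```

```text
clock: 19.45
position: [0.6302, -0.0677, 0.1743]
ee_rot: [0.671, 3.069, 0.001]
force: [-0.1, -0.7, -1.0]
width: 0.849
clk 19.45 plate xy [ 35.3 -86.5] z 174.3 toolx yaw rel plate 146.26 tilt [0.0003 0.0005] F [-0.1 -0.7 -1. ] T [ 0.07 -0.14  0.04] w 78.1 j [ 0.47  0.61 -0.69  1.59  0.42  1.1   0.81]
19.45 [ 0.467  0.606 -0.691  1.588  0.419  1.1    0.812] [ 0.6302 -0.0677  0.1743] [6.706e-01 3.069e+00 9.000e-04] [-0.1 -0.7 -1. ]
```

View pics/w18.png

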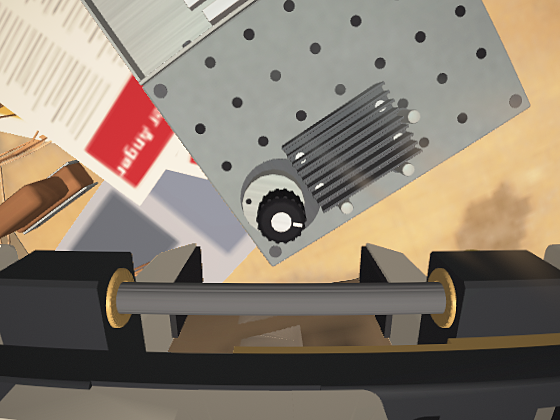

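The heat sink lies against the pins at (414,116), (408,169) and (347,208). I verify that numerically.

```bash
cat > seat.py <<'E'
import sys
from h import *
z=np.load(f"pics/{sys.argv[1]}.npz"); pl=np.load("pics/plate.npz"); P=cloud("wrist",z["d"],z).reshape(-1,3);L=(P[:,:2]-pl["t"])@pl["R"]*1000
m=(P[:,2]>.0525)&(P[:,2]<.0595)&(L[:,1]>-60)&(L[:,1]<30)&(abs(L[:,0]-30)<35)
h=np.zeros((200,200),np.uint8); k=L[m]
r=cv2.minAreaRect(k.astype(np.float32)); print("hs rect",np.round(r[0],1),np.round(r[1],1),round(r[2],1),"x",np.percentile(k[:,0],[1,99]).round(1),"y",np.percentile(k[:,1],[1,99]).round(1))
for nm,c in [("end",(33,31)),("s1",(65,9)),("s2",(65,-45))]:
    m=(P[:,2]>.0602)&(P[:,2]<.066)&(abs(L[:,0]-c[0])<8)&(abs(L[:,1]-c[1])<8)
    if m.sum(): print(nm,np.median(L[m],0).round(1),m.sum(),np.median(P[m,2]).round(4))
m=(P[:,2]>.096)&(P[:,2]<.104)&(abs(L[:,0]-36)<20)&(abs(L[:,1]+86)<20)
if m.sum(): print("knob",((L[m].max(0)+L[m].min(0))/2).round(1),(L[m].max(0)-L[m].min(0)).round(1))
E
python3 seat.py w18
python3 -c "
import cv2
p=cv2.imread('pics/w18.png')[70:270,220:440]
cv2.imwrite('pics/w18z.png',cv2.resize(p,None,fx=3,fy=3,interpolation=cv2.INTER_CUBIC))"
```

```text
hs rect [ 31.8 -15. ] [65.4 89.9] 0.1 x [-0.4 59.9] y [-59.   26.1]
end [32.4 31. ] 138 0.0617
s1 [64.2  9.1] 123 0.0617
s2 [ 63.5 -44.4] 119 0.0617
knob [ 34.9 -85.4] [33.5 33.1]
```

View pics/w18z.png

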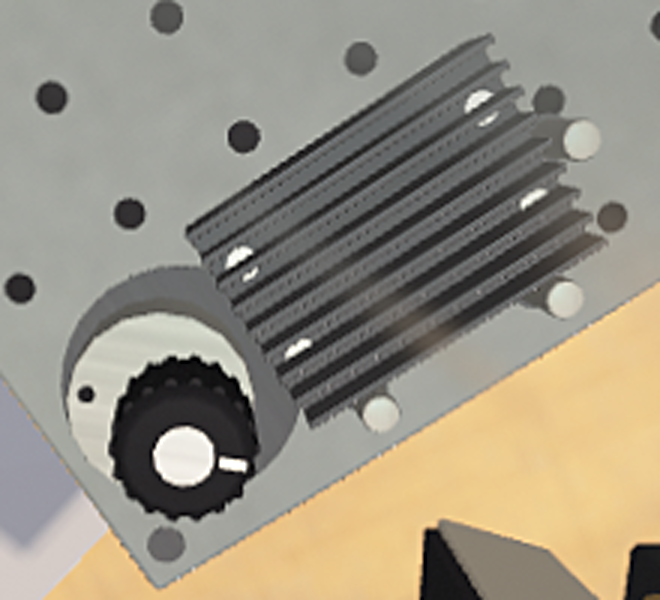

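Seated: the edge at x = 59.9 and the end at y = 26.1 agree with the pin faces. Next is the knob: I rotate the jaws to 100° in plate axes and descend.

```bash
python3 -m handwheel '[{"tx":0.05,"ty":0.07,"tz":0,"wx":0,"wy":0,"wz":-7,"claw":0.7},{"tx":0.05,"ty":0.07,"tz":0,"wx":0,"wy":0,"wz":-14,"claw":0.7},{"tx":0.05,"ty":0.07,"tz":0,"wx":0,"wy":0,"wz":-21,"claw":0.7},{"tx":0.05,"ty":0.07,"tz":1,"wx":0,"wy":0,"wz":-28,"claw":0.7},{"tx":0.05,"ty":0.07,"tz":3,"wx":0,"wy":0,"wz":-35,"claw":0.7},{"tx":0.05,"ty":0.07,"tz":5,"wx":0,"wy":0,"wz":-42,"claw":0.7},{"tx":0.05,"ty":0.07,"tz":6.5,"wx":0,"wy":0,"wz":-45,"claw":0.7},{"tx":0.05,"ty":0.07,"tz":7.6,"wx":0,"wy":0,"wz":-45,"claw":0.7},{"tx":0.05,"ty":0.07,"tz":8,"wx":0,"wy":0,"wz":-45,"claw":0.7},{"tx":0.05,"ty":0.07,"tz":8,"wx":0,"wy":0,"wz":-45,"claw":0.7}]'; python3 loc.py; python3 wr.py w19
```

```text
clock: 20.33
position: [0.6295, -0.0668, 0.0936]
ee_rot: [0.54, -3.094, -0.0]
force: [-0.4, -0.8, -0.2]
width: 0.702
clk 20.33 plate xy [ 34.8 -85.5] z 93.6 toolx yaw rel plate -169.29 tilt [-0.0012  0.0001] F [-0.4 -0.8 -0.2] T [ 0.17 -0.13  0.01] w 64.6 j [ 0.54  0.75 -0.82  1.66  0.62  1.02  1.42]
20.3333 [ 0.537  0.746 -0.823  1.656  0.622  1.022  1.424] [ 0.6295 -0.0668  0.0936] [ 5.3990e-01 -3.0936e+00 -5.0000e-04] [-0.4 -0.8 -0.2]
```

View pics/w19.png

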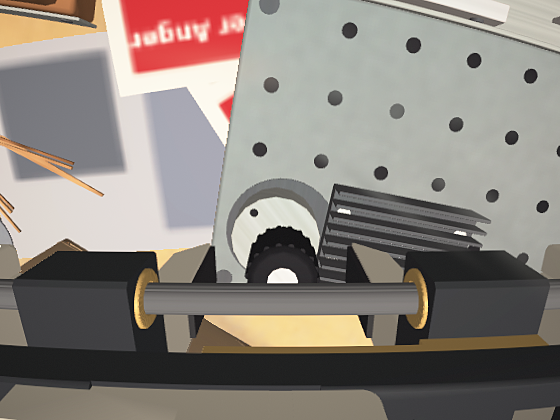

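```bash
python3 -m handwheel '[{"tx":0,"ty":0,"tz":0,"wx":0,"wy":0,"wz":0,"claw":0.5},{"tx":0,"ty":0,"tz":0,"wx":0,"wy":0,"wz":0,"claw":0.4},{"tx":0,"ty":0,"tz":0,"wx":0,"wy":0,"wz":0,"claw":0.2},{"tx":0,"ty":0,"tz":0,"wx":0,"wy":0,"wz":0,"claw":0.2},{"tx":0,"ty":0,"tz":0,"wx":0,"wy":0,"wz":0,"claw":0.2},{"tx":0,"ty":0,"tz":0,"wx":0,"wy":0,"wz":0,"claw":0.2},{"tx":0,"ty":0,"tz":0,"wx":0,"wy":0,"wz":0,"claw":0.2}]' 50; python3 loc.py
```

```text
clock: 20.97
position: [0.6298, -0.0662, 0.0947]
ee_rot: [-0.547, 3.093, 0.001]
force: [-1.3, 2.5, 4.6]
width: 0.335
clk 20.97 plate xy [ 35.1 -84.9] z 94.7 toolx yaw rel plate -169.04 tilt [0.0001 0.0006] F [-1.3  2.5  4.6] T [ 0.53  0.27 -0.05] w 30.8 j [ 0.54  0.74 -0.83  1.66  0.62  1.02  1.43]
```

```bash
python3 -m handwheel '[{"tx":0,"ty":0,"tz":0,"wx":0,"wy":0,"wz":4,"claw":0.2},{"tx":0,"ty":0,"tz":0,"wx":0,"wy":0,"wz":9,"claw":0.2},{"tx":0,"ty":0,"tz":0,"wx":0,"wy":0,"wz":14,"claw":0.2},{"tx":0,"ty":0,"tz":0,"wx":0,"wy":0,"wz":20,"claw":0.2},{"tx":0,"ty":0,"tz":0,"wx":0,"wy":0,"wz":26,"claw":0.2},{"tx":0,"ty":0,"tz":0,"wx":0,"wy":0,"wz":32,"claw":0.2}]';python3 loc.py; python3 -m handwheel '[{"tx":0,"ty":0,"tz":0,"wx":0,"wy":0,"wz":6,"claw":0.2},{"tx":0,"ty":0,"tz":0,"wx":0,"wy":0,"wz":12,"claw":0.2},{"tx":0,"ty":0,"tz":0,"wx":0,"wy":0,"wz":18,"claw":0.2},{"tx":0,"ty":0,"tz":0,"wx":0,"wy":0,"wz":24,"claw":0.2},{"tx":0,"ty":0,"tz":0,"wx":0,"wy":0,"wz":28,"claw":0.2},{"tx":0,"ty":0,"tz":0,"wx":0,"wy":0,"wz":30,"claw":0.2}]';python3 loc.py; python3 wr.py w20
```

```text
clock: 21.47
position: [0.6298, -0.0668, 0.0947]
ee_rot: [0.336, 3.123, -0.0]
force: [-1.2, 0.2, 3.9]
width: 0.332
clk 21.47 plate xy [ 35.1 -85.6] z 94.7 toolx yaw rel plate 158.65 tilt [ 0.0001 -0.0002] F [-1.2  0.2  3.9] T [0.14 0.28 0.02] w 30.6 j [ 0.46  0.7  -0.69  1.66  0.52  0.97  0.94]
clock: 21.97
position: [0.6295, -0.0675, 0.0947]
ee_rot: [-1.131, -2.931, 0.002]
force: [-4.3, -1.3, 5.4]
width: 0.335
clk 21.97 plate xy [ 34.6 -86.2] z 94.7 toolx yaw rel plate 128.69 tilt [-0.0005 -0.0013] F [-4.3 -1.3  5.4] T [-0.28  0.59  0.25] w 30.8 j [ 0.39  0.66 -0.56  1.67  0.42  0.93  0.5 ]
21.9667 [ 0.389  0.664 -0.563  1.67   0.423  0.933  0.499] [ 0.6295 -0.0675  0.0947] [-1.1314e+00 -2.9308e+00  2.3000e-03] [-4.3 -1.3  5.4]
```

View pics/w20.png

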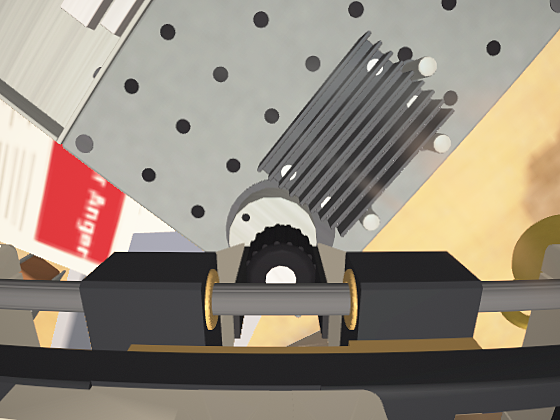

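```bash
cat > dot.py <<'E'
import sys
from h import *
pl=np.load("pics/plate.npz")
def ang(tag,uv):
    z=np.load(f"pics/{tag}.npz"); q=(onplane("wrist",[uv],.062,z)[0,:2]-pl["t"])@pl["R"]*1000-np.array([35.1,-85.7])
    return q.round(1),np.degrees(np.arctan2(q[1],q[0])).round(1),np.hypot(*q).round(1)
for a in sys.argv[1:]:
    t,u,v=a.split(","); print(t,ang(t,(float(u),float(v))))
E
python3 dot.py w18,248.7,201 w19,254,212 w20,246,217; python3 loc.py
python3 -c "
import cv2
p=cv2.imread('pics/w20.png')[20:260,220:470]
cv2.imwrite('pics/w20z.png',cv2.resize(p,None,fx=2.4,fy=2.4,interpolation=cv2.INTER_CUBIC))"
```

```text
w18 (array([-16.6, -17.2]), np.float64(-134.0), np.float64(23.9))
w19 (array([-17.7, -16.2]), np.float64(-137.7), np.float64(24.0))
w20 (array([-24.6,   2. ]), np.float64(175.4), np.float64(24.7))
clk 22.02 plate xy [ 34.6 -86.2] z 94.6 toolx yaw rel plate 128.66 tilt [-0.0005 -0.0014] F [-4.  -1.7  4.8] T [-0.28  0.54  0.1 ] w 30.7 j [ 0.39  0.66 -0.56  1.67  0.42  0.93  0.5 ]
```

View pics/w20z.png

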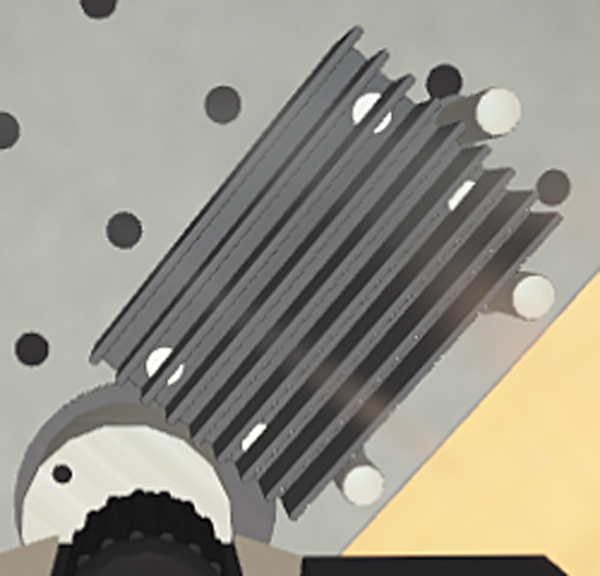

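The dot on the cam shows it at about 1.65 rad, which is home. The knob has turned about 62° and the cam about 49°, so the clutch has slipped about 13°. I turn a little more.

```bash
python3 -m handwheel '[{"tx":0,"ty":0,"tz":0,"wx":0,"wy":0,"wz":3,"claw":0.2},{"tx":0,"ty":0,"tz":0,"wx":0,"wy":0,"wz":6,"claw":0.2},{"tx":0,"ty":0,"tz":0,"wx":0,"wy":0,"wz":8,"claw":0.2},{"tx":0,"ty":0,"tz":0,"wx":0,"wy":0,"wz":8,"claw":0.2}]';python3 loc.py; python3 wr.py w21; python3 -c "
import cv2
p=cv2.imread('pics/w21.png')[60:260,180:420]
cv2.imwrite('pics/w21z.png',cv2.resize(p,None,fx=3,fy=3,interpolation=cv2.INTER_CUBIC))"
```

```text
clock: 22.35
position: [0.6294, -0.0676, 0.0946]
ee_rot: [-1.329, -2.846, 0.002]
force: [-4.1, -0.7, 6.5]
width: 0.335
clk 22.35 plate xy [ 34.5 -86.3] z 94.6 toolx yaw rel plate 120.85 tilt [-0.0008 -0.0013] F [-4.1 -0.7  6.5] T [-0.32  0.7   0.11] w 30.8 j [ 0.37  0.66 -0.53  1.67  0.4   0.92  0.38]
22.35 [ 0.368  0.656 -0.529  1.672  0.397  0.924  0.383] [ 0.6294 -0.0676  0.0946] [-1.3291e+00 -2.8464e+00  2.4000e-03] [-4.1 -0.7  6.5]
```

View pics/w21z.png

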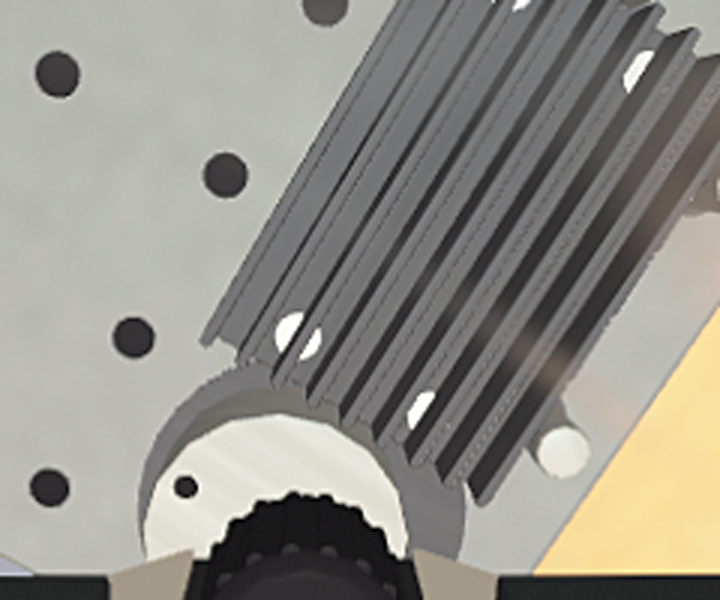

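```bash
python3 dot.py w20,245.8,217.5 w21,241.7,222.3; python3 loc.py
```

```text
w20 (array([-24.5,   1.9]), np.float64(175.6), np.float64(24.6))
w21 (array([-24.6,   1.6]), np.float64(176.3), np.float64(24.7))
clk 22.4 plate xy [ 34.5 -86.3] z 94.6 toolx yaw rel plate 120.95 tilt [-0.0008 -0.0013] F [-3.  -0.4  6.9] T [-0.32  0.69  0.06] w 30.7 j [ 0.37  0.66 -0.53  1.67  0.4   0.92  0.38]
```

The cam stopped (176°) while the tool turned 8° more. I release and check the knob's index mark.

```bash
python3 -m handwheel '[{"tx":0,"ty":0,"tz":0,"wx":0,"wy":0,"wz":0,"claw":0.4},{"tx":0,"ty":0,"tz":0,"wx":0,"wy":0,"wz":0,"claw":0.6},{"tx":0,"ty":0,"tz":0,"wx":0,"wy":0,"wz":0,"claw":0.7},{"tx":0,"ty":0,"tz":0,"wx":0,"wy":0,"wz":0,"claw":0.7},{"tx":0,"ty":0,"tz":-2,"wx":0,"wy":0,"wz":0,"claw":0.7},{"tx":0,"ty":0,"tz":-5,"wx":0,"wy":0,"wz":0,"claw":0.7},{"tx":0,"ty":0,"tz":-8,"wx":0,"wy":0,"wz":0,"claw":0.7},{"tx":-1,"ty":-1,"tz":-9,"wx":0,"wy":0,"wz":0,"claw":0.7},{"tx":-2,"ty":-2,"tz":-9,"wx":0,"wy":0,"wz":0,"claw":0.7},{"tx":-2,"ty":-2,"tz":-9,"wx":0,"wy":0,"wz":0,"claw":0.7}]';python3 loc.py; python3 wr.py w22; python3 seat.py w22; python3 -c "
import cv2
p=cv2.imread('pics/w22.png')[60:260,180:420]
cv2.imwrite('pics/w22z.png',cv2.resize(p,None,fx=3,fy=3,interpolation=cv2.INTER_CUBIC))"
```

```text
clock: 23.23
position: [0.6273, -0.0993, 0.1844]
ee_rot: [1.332, 2.843, -0.003]
force: [0.1, -1.0, 0.4]
width: 0.698
clk 23.23 plate xy [  27.5 -117.3] z 184.4 toolx yaw rel plate 120.7 tilt [ 0.0005 -0.0027] F [ 0.1 -1.   0.4] T [-0.03 -0.13 -0.01] w 64.3 j [ 0.44  0.57 -0.56  1.58  0.33  1.09  0.49]
23.2333 [ 0.439  0.566 -0.564  1.581  0.332  1.091  0.486] [ 0.6273 -0.0993  0.1844] [ 1.3322  2.8433 -0.0035] [ 0.1 -1.   0.4]
hs rect [ 32.1 -15. ] [65.5 90. ] 0.1 x [-0.3 60.1] y [-59.   26.3]
end [32.4 30.9] 144 0.0617
s1 [64.3  9. ] 137 0.0616
s2 [ 64.2 -44.6] 119 0.0617
knob [ 35.1 -85.3] [33.  33.1]
```

View pics/w22z.png

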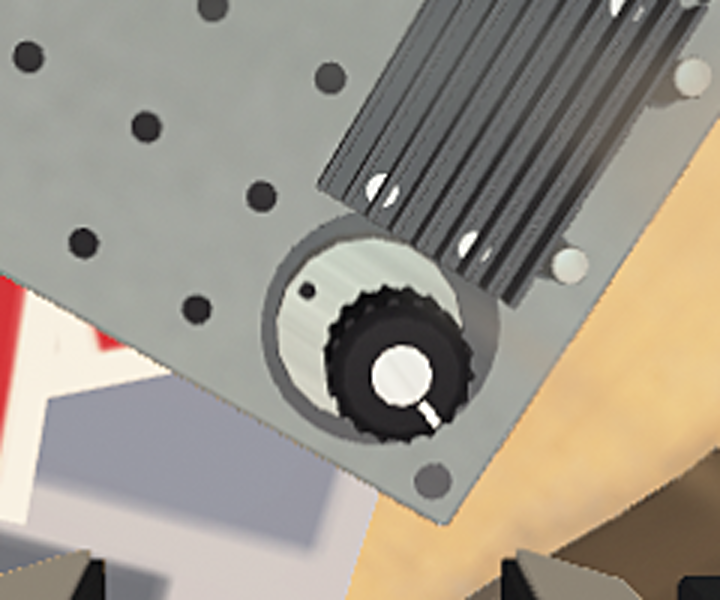

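```bash
python3 - <<'E'
from h import *
pl=np.load("pics/plate.npz")
def A(tag,c,m,dot,off):
    z=np.load(f"pics/{tag}.npz"); f=lambda uv,h:((onplane("wrist",[(off[0]+uv[0]/3,off[1]+uv[1]/3)],h,z)[0,:2]-pl["t"])@pl["R"]*1000)
    C=f(c,.1);v=f(m,.1)-C; d=f(dot,.062)-C
    a=np.degrees(np.arctan2(v[1],v[0])); b=np.degrees(np.arctan2(d[1],d[0])); print(tag,C.round(1),"mark",a.round(1),"dot",b.round(1)); return a,b
a0,b0=A("w18",(184,456),(236,465),(86,393),(220,70))
a1,b1=A("w22",(401,376),(431,414),(307,290),(180,60))
dk=(a0-a1)%360; dc=(b0-b1)%360; print("knob cw",dk,"cam cw",dc,"slip",dk-dc)
E
```

```text
w18 [ 35.7 -84.6] mark 45.9 dot -133.6
w22 [ 35.7 -85.7] mark -20.6 dot 176.6
knob cw 66.53959754359289 cam cw 49.74942873860141 slip 16.79016880499148
```

```bash
python3 - <<'E'
from h import *
pl=np.load("pics/plate.npz")
def det(tag):
    z=np.load(f"pics/{tag}.npz"); 
    X0=.5817+ (35.5*.9874+85.5*.158)/1000; 
    c=pl["R"]@np.array([.0355,-.0855])+pl["t"]
    st={"position":z["position"],"ee_rot":z["ee_rot"]}
    o=ortho("wrist",z["p"],.1,c[0]-.02,c[0]+.02,c[1]-.02,c[1]+.02,st,ppm=10000)
    g=cv2.cvtColor(o,cv2.COLOR_BGR2GRAY)
    b=(g>150).astype(np.uint8); n,l,s,cc=cv2.connectedComponentsWithStats(b)
    out=[]
    for i in range(1,n):
        if s[i,4]>300: out.append((s[i,4],cc[i].round(1)))
    cv2.imwrite(f"pics/k_{tag}.png",o)
    # dark pts fit circle knob
    o2=ortho("wrist",z["p"],.062,c[0]-.035,c[0]+.035,c[1]-.035,c[1]+.035,st,ppm=8000); cv2.imwrite(f"pics/c_{tag}.png",o2)
    return out
for t in ["w18","w22"]: print(t,det(t))
a=np.hstack([cv2.resize(cv2.imread(f"pics/{k}_{t}.png"),(380,380)) for t in ["w18","w22"] for k in "k"]); cv2.imwrite("pics/kk.png",a)
E
```

```text
w18 [(np.int32(48997), array([256.9, 151.9])), (np.int32(1495), array([103.8, 141.6])), (np.int32(14012), array([193.1, 202.5])), (np.int32(4710), array([ 22.2, 351.8]))]
w22 [(np.int32(28139), array([234.2,  50.6])), (np.int32(1394), array([226.3,  95.5])), (np.int32(14041), array([200.4, 201.4])), (np.int32(10520), array([ 35.9, 329.2])), (np.int32(9804), array([322.3, 351.3]))]
```

View pics/kk.png

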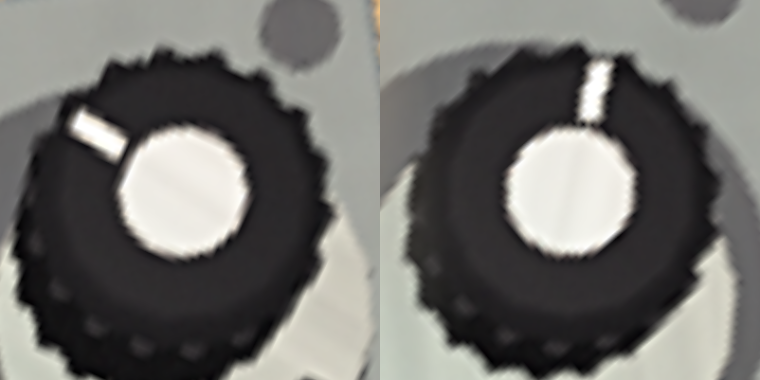

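The refined mark angles give a knob turn of about 69.4° against a cam turn of about 49°, so a slip of about 20°. For the final check I retreat and look at the whole scene.

```bash
python3 -m handwheel '[{"tx":1,"ty":-2,"tz":-3,"wx":0,"wy":0,"wz":0,"claw":0.7},{"tx":2,"ty":-5,"tz":-6,"wx":0,"wy":0,"wz":0,"claw":0.7},{"tx":3,"ty":-9,"tz":-9,"wx":0,"wy":0,"wz":0,"claw":0.7},{"tx":4,"ty":-13,"tz":-11,"wx":0,"wy":0,"wz":0,"claw":0.7},{"tx":4,"ty":-15,"tz":-12,"wx":0,"wy":0,"wz":0,"claw":0.7},{"tx":4,"ty":-15,"tz":-12,"wx":0,"wy":0,"wz":0,"claw":0.7}]';python3 loc.py; python3 wr.py w23; python3 - <<'E'
from h import *
p,d=vision.get_image('scene');cv2.imwrite('pics/s23.png',cv2.resize(p[130:330,130:450],None,fx=2.5,fy=2.5,interpolation=cv2.INTER_CUBIC)); P=cloud("scene",d)
P0=np.load("pics/P_scene.npy")
pl=np.load("pics/plate.npz")
q=P.reshape(-1,3);L=(q[:,:2]-pl["t"])@pl["R"]*1000
m=(L[:,0]>-205)&(L[:,0]<-95)&(abs(L[:,1])<125); print("tray zmax",np.nanpercentile(q[m][:,2],[50,99,99.9]))
m=(L[:,0]>-95)&(L[:,0]<-5)&(abs(L[:,1])<125); print("front plate z",np.nanpercentile(q[m][:,2],[50,99,99.9]))
for n,(x0,y0) in {"bottle":(.7,.237),"mug":(.79,.066),"tape":(.34,.2),"scr":(.54,-.263),"spool":(.727,-.281)}.items():
    o=[]
    for Q in (P0,P):
        Q=Q.reshape(-1,3);m=(abs(Q[:,0]-x0)<.06)&(abs(Q[:,1]-y0)<.06)&(Q[:,2]>.012)&(Q[:,2]<.12);o.append((np.median(Q[m],0).round(3).tolist(),int(m.sum())))
    print(n,o)
E
```

```text
clock: 23.78
position: [0.4832, -0.1647, 0.3061]
ee_rot: [1.334, 2.843, -0.006]
force: [0.7, -0.6, -0.4]
width: 0.697
clk 23.78 plate xy [-125.2 -159.1] z 306.1 toolx yaw rel plate 120.62 tilt [-0.0005 -0.0037] F [ 0.7 -0.6 -0.4] T [ 0.02 -0.21 -0.01] w 64.1 j [ 0.72  0.26 -0.62  1.71  0.16  1.22  0.75]
23.7833 [ 0.722  0.261 -0.622  1.709  0.164  1.223  0.753] [ 0.4832 -0.1647  0.3061] [ 1.3344  2.8429 -0.0055] [ 0.7 -0.6 -0.4]
tray zmax [0.01694153 0.39900207 0.52016685]
front plate z [0.03612381 0.39869428 0.39941044]
bottle [([0.692, 0.227, 0.052], 267), ([0.691, 0.227, 0.051], 265)]
mug [([0.775, 0.056, 0.047], 661), ([0.775, 0.055, 0.047], 646)]
tape [([0.332, 0.198, 0.018], 300), ([0.333, 0.199, 0.018], 296)]
scr [([0.532, -0.267, 0.041], 1021), ([0.533, -0.268, 0.041], 1013)]
spool [([0.741, -0.263, 0.068], 1008), ([0.741, -0.263, 0.068], 1008)]
```

View pics/s23.png

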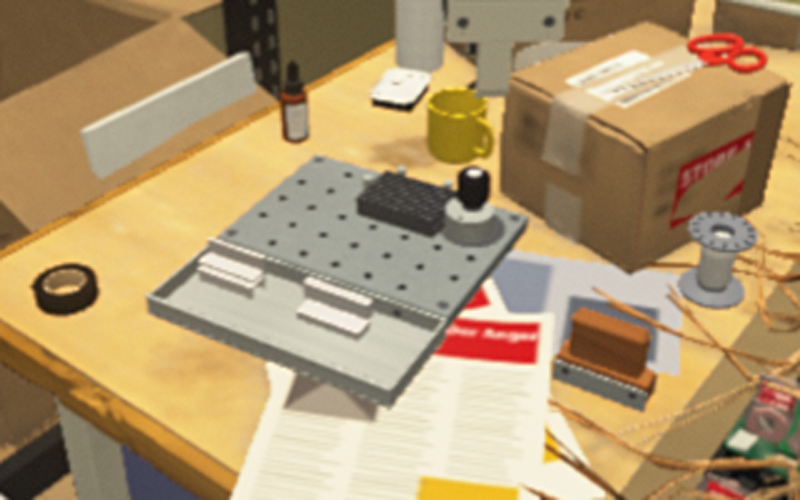

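View pics/w23.png

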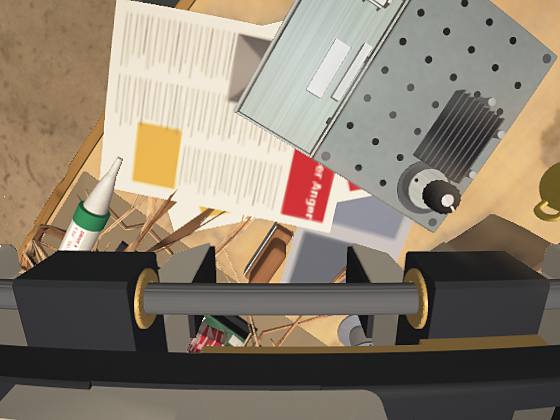

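Everything looks in place. I check the left tray corner, where only one shape is obvious, using the earlier overhead pictures.

```bash
python3 - <<'E'
from h import *
pl=np.load("pics/plate.npz")
a=cv2.imread('pics/w12.png')[200:355,130:290]; b=cv2.imread('pics/w14.png')[0:250,0:140]
cv2.imwrite('pics/t.png',np.hstack([cv2.resize(a,(400,388)),cv2.resize(b,(320,388))[:,:]]))
for t in ["w12","w14","w23"]:
    z=np.load(f"pics/{t}.npz");P=cloud("wrist",z["d"],z).reshape(-1,3);L=(P[:,:2]-pl["t"])@pl["R"]*1000
    for nm,lo,hi in [("left",45,120),("right",-65,20)]:
        m=(L[:,0]>-190)&(L[:,0]<-103)&(L[:,1]>lo)&(L[:,1]<hi)&(P[:,2]>.019)&(P[:,2]<.06)
        k=L[m]
        if len(k): print(t,nm,len(k),"x",np.percentile(k[:,0],[1,99]).round(),"y",np.percentile(k[:,1],[1,99]).round(),"z",(np.percentile(P[m,2],[5,50,99])*1000).round(1))
E
```

```text
w12 left 1166 x [-144. -103.] y [ 64. 119.] z [28.4 32.9 50. ]
w12 right 893 x [-148. -103.] y [-35.  15.] z [21.9 25.6 34.8]
w14 left 3051 x [-145. -103.] y [ 54. 119.] z [27.5 33.4 49.8]
w14 right 3268 x [-148. -103.] y [-62.  14.] z [22.2 25.5 34.3]
w23 left 221 x [-139. -103.] y [46. 78.] z [20.5 31.3 49.2]
w23 right 1916 x [-148. -103.] y [-62.  14.] z [23.1 25.6 34.7]
```

View pics/t.png

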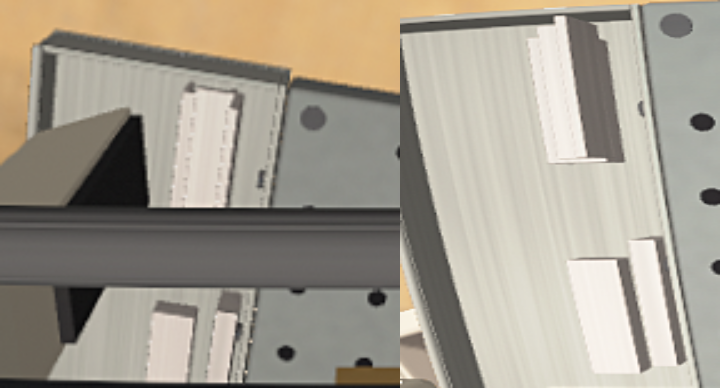

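The angle lies on top of the channel inside the tray (x -145 to -103 mm in plate axes, base about 29 mm, below the 36 mm rim) and rests stably. All four offcuts are in the tray, so I hand in.

```bash
python3 -c "
from h import *
print(arm.sign_off())"
```

```text
the job is handed in; nothing more can be done
None
```

The job is finished and handed in at about 24 s on the robot's clock, well under the 64 s limit.

- **Offcuts:** I swept all four off the plate with the scraper, one lane at a time, and the fingers did not touch them. The last pictures show the plate clear. The angle offcut lies on top of the channel inside the tray. Its base is about 29 mm above the bench, below the 36 mm rim, but its upright leg reaches about 50 mm. One flat bar leans on edge against the plate-side wall.
- **Scraper:** It stands back on the bench, within about 1 mm of where it started.
- **Heat sink:** It lies flat with fins up against the pins. After clamping, the measured edges were x = 60.1 mm and y = 26.3 mm, against pin faces at about 59.2 and 26 mm.
- **Clamp:** The cam stopped at about 1.65 rad, pressed on the heat sink, and did not move during the last 8° of knob turn. The knob's index mark turned about 69° and the cam about 49°, so the clutch slipped about 20°. My first, coarser reading gave 17°, so the two disagreed a little, but both are above 15°.
- **Other things:** Before-and-after depth checks put the bottle, mug, tape and spool within about 1 mm of where they were. The sensor readings I took, a sample after most moves, showed no more than about 15 N at the wrist.

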